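# Sort specimen cups and dropper bottles, and block the gap in the carrier

## Task

Clear the bench: stand both screw-cap specimen cups in the long narrow white carrier and both amber dropper bottles in the clear tray. Once both cups are in the carrier, fill the gap left there with the wider of the two cork blocks, set down on the carrier's floor in line with the cups so that they cannot shift about. Keep everything upright, and leave the thin block, the beaker and the timer where they are.

Things in the scene. Friction and masses are not known exactly. Their poses are not given: they have to be found in the camera images.
- carrier: Long narrow open white trough, the specimen carrier, standing firmly on the worktop (it does not move), with a steel bail at each end. Outside 186 x 76 mm, 38 mm high; inside 176 x 66 mm, walls 5 mm with a 3 mm rounded rim, floor 5 mm above the worktop. No dividers. Origin: centre of the underside; x along its length, y across, z up.
- tray: Clear open plastic tray with a paper pad, standing firmly on the worktop (it does not move). Outside 112 mm (x) x 132 mm (y), 34 mm high; inside 104 x 124 mm, floor 3 mm above the worktop. Origin: centre of the underside; z up.
- cup_a: Screw-cap specimen cup, 64 mm high: round body 45 mm in diameter up to 52 mm, lid 51 mm in diameter from 51 to 63 mm, lid fixed on; its lid is yellow. Can be held by the lid from above. z up. Origin: centre of the underside. Loose, standing upright on the worktop at the start.
- cup_b: Screw-cap specimen cup of the same size as the other (body 45 mm, lid 51 mm in diameter at 51 to 63 mm, 64 mm high); its lid is white. Can be held by the lid from above. z up. Origin: centre of the underside. Loose, standing upright on the worktop at the start.
- dropper_a: Amber glass dropper bottle with black collar and rubber teat, 102 mm high: round body 33 mm in diameter with its shoulder rounding in towards 70 mm, collar 24 mm in diameter from 62 to 77 mm, teat 13 mm above it. z up. Origin: centre of the underside. Loose, standing upright on the worktop at the start.
- dropper_b: Second amber dropper bottle of the same shape and size (body 33 mm, collar 24 mm in diameter at 62 to 77 mm, 102 mm high). z up. Origin: centre of the underside. Loose, standing upright on the worktop at the start.
- block_wide: Cork packing block, the wider of two: 50 x 50 mm in plan, 60 mm high, sides along its x and y. z up. Origin: centre of the underside. Loose, standing upright on the worktop at the start.
- block_thin: Cork packing block, the thin one of two: 25 mm (x) x 50 mm (y) in plan, 60 mm high; too small for the gap. To be left where it stands. z up. Origin: centre of the underside. Loose, standing upright on the worktop at the start.
- beaker: Bystander: 100 ml glass beaker, 53 mm in diameter, 70 mm high. To be left where it stands. z up. Origin: centre of the underside. Loose, standing upright on the worktop at the start.
- timer: Bystander: white digital bench timer, 39 mm (x) x 68 mm (y), 51 mm high. To be left where it stands. z up. Origin: centre of the underside. Loose, standing upright on the worktop at the start.

How it is judged:
On the way, in this order (a step that is already met when the one before it is completed fails the run):
1. both specimen cups stand on the floor of the carrier (x of cup_a in the frame of carrier between -0.07 and 0.07 m and y of cup_a in the frame of carrier between -0.015 and 0.015 m and z of cup_a in the frame of carrier between 0 and 0.011 m and angle between each of cup_a, cup_b's own z axis and vertical below 0.12 rad and x of cup_b in the frame of carrier between -0.07 and 0.07 m and y of cup_b in the frame of carrier between -0.015 and 0.015 m and z of cup_b in the frame of carrier between 0 and 0.011 m), for 0.2 s.
2. with both cups in, the wide cork block stands on the floor of the carrier (all of step 1 and x of block_wide in the frame of carrier between -0.07 and 0.07 m and y of block_wide in the frame of carrier between -0.015 and 0.015 m and z of block_wide in the frame of carrier between 0 and 0.011 m and angle between block_wide's own z axis and vertical below 0.12 rad), for 0.2 s.
At the end, for the whole second after the job is handed in: Both cups and the wide block stand inside the carrier and both dropper bottles inside the tray, each down on the floor (within 6 mm), upright (within 0.12 rad), released and at rest; the thin block, the beaker and the timer are within 30 mm of where they stood (all of step 2 and x of dropper_a in the frame of tray between -0.04 and 0.04 m and y of dropper_a in the frame of tray between -0.05 and 0.05 m and z of dropper_a in the frame of tray between -0.002 and 0.009 m and angle between each of dropper_a, dropper_b's own z axis and vertical below 0.12 rad and x of dropper_b in the frame of tray between -0.04 and 0.04 m and y of dropper_b in the frame of tray between -0.05 and 0.05 m and z of dropper_b in the frame of tray between -0.002 and 0.009 m and linear speed of each of cup_a, cup_b, dropper_a, dropper_b, block_wide below 0.02 m/s); the robot touches nothing.
It fails at once if the thin block is moved from its place (more than 30 mm) (distance of block_thin from where it was at the start of the episode above 0.03 m).
It fails at once if the beaker is moved from its place (more than 30 mm) (distance of beaker from where it was at the start of the episode above 0.03 m).
It fails at once if the timer is moved from its place (more than 30 mm) (distance of timer from where it was at the start of the episode above 0.03 m).
It fails at once if a cup or a dropper bottle is tipped over (more than 0.6 rad) (angle between any of cup_a, cup_b, dropper_a, dropper_b's own z axis and vertical above 0.6 rad).
It also fails if it takes over 138 s, if anything falls off the work surface, if the arm or the gripper's body presses on something with over 40 N, if the wrist force passes 120 N, or if a joint passes its speed limit or range.

## Robot

A 6-joint arm with a two-finger parallel gripper is mounted at the origin on a cart in front of the work surface, level with it; the furniture and walls round the work are solid. World frame = base frame: x ahead of the robot, y to its left, z up, the work surface at z = 0. Lengths are in m, angles in rad, forces in N, time in s.
With the tool pointing down it reaches from about 0.25 to 0.775 m from the base axis. Payload 4 kg.
Tool frame: the origin (TCP) lies between the finger pads; the fingertips stand 14 mm ahead of it and the grasp point (between the pads) lies 5 mm behind it (robot.tips_ahead is the distance from the TCP to the fingertips, in m); z points along the fingers, y is the direction in which the jaws open and shut (so a half turn about z gives the same grasp; the last joint's range is limited). The gripper opens to 94 mm and grips with 3 to 60 N. Pads are 16 mm wide; open, the fingers measure 119 mm over their backs; the gripper's body (75 mm by 177 mm) begins 78 mm behind the grasp point.
Start: joints at [1.043, 0.087, 1.371, -0, 1.684, -0.103], TCP at [0.227, 0.501, 0.22] pointing down, gripper open.
Joint ranges: [-3.1, 3.1], [-0.76, 2.03], [0.27, 2.55], [-1.08, 4.22], [0.17, 2.65], [-2.57, 2.57]. Speed limits (rad/s): [2.79, 2.79, 3.14, 3.14, 3.14, 3.14].

## Interface

Orientations are given as [roll, pitch, yaw] about the fixed x, y, z axes, in that order (R = Rz(yaw) Ry(pitch) Rx(roll)).
In Python, from bench import robot, optics, job gives the robot as it stands.
- The arm moves only by the tool apply_moves, never from a script. Its argument "moves" is a list of rows, each a list of 3 entries, a list of its own where there are three numbers: the shift along the tool's x, y, z in cm, then the turn, a rotation vector about the tool's x, y, z in rad, then the opening, from 0 (shut) to 1 (fully open). In form: [[[tx, ty, tz], [rx, ry, rz], grip], ...]. A call has exactly 10 rows; each row is the pose to reach, as a shift and turn from the pose commanded when the call began, along the tool's axes at that moment; what a row does not reach only later rows make up. A row lasts 1/12 s, in which the tool goes at most 41.7 mm and 7.16 degrees, less where a joint would pass 70% of its speed; a pose out of reach is approached as far as the arm can. A call with a gripper value outside its range is refused whole. The fingers move at their own pace and stop on an object; the grip force is fixed at half the most. Time passes only in rows, so rows that repeat a pose let the fingers close, or fill a call up. It gives the time, the measured TCP pose, the force and the opening at its end, in the units of the state.
- robot.get_obs(): the state, without advancing time (a new reading comes with each control period).
- optics.snapshot(name): name is "scene" or "top" or "wrist"; returns the picture (420x560x3 uint8, red, green, blue); there is no depth.
- optics.get_calibration(name): a dict with "fx", "fy", "cx", "cy" (pixels), "rvec" (rotation vector, rad) and "tvec" (3), from world to camera coordinates, as OpenCV has them. Camera axes: x right, y down, z forward; pixel columns grow to the right and rows downward; lengths in m; the calibration is good to about 2 mm. A picture is of the moment at which its call begins: read the wrist's pose just before it. get_calibration takes no time and is no camera call; for the wrist camera it gives the pose at the moment of the call.
- job.close_job(): hands the job in, once; it reports no verdict.
The state is a dict: "time": time; "joint_positions": joint angles; "qvel": joint speeds; "joint_torque": joint torques, N m; "tool_pos": TCP position; "ee_rot": TCP orientation; "wrist_force": force on the tool from outside, world axes, zero at the start; "wrist_torque": the same for the moment, N m; "width": finger opening in m.
Only numpy, scipy, OpenCV 4.12 (cv2) and the standard library are available. Lean on these libraries where they do the work, as an engineer would, in place of code of your own. Each camera call takes 0.05 s, during which the arm holds its last target.

## Working session

There is one attempt and no reset: what is moved stays moved. The work goes in short steps, Python scripts to look and compute and a tool call to move; the robot and the scene stay as the last step left them, time stands still between calls to the robot, and variables do not carry over. Pictures are saved under pics/ and viewed, and the job is handed in when it is done.

Besides the shell and the picture viewer there is one more tool, called in YAML: its name, and indented under it one key for each argument. apply_moves: Moves the arm, as the interface text tells. Its arguments: {"type":"object","properties":{"moves":{"type":"array"}},"required":["moves"]}

```bash
mkdir -p pics; ls
python3 - <<'E'
from bench import robot, optics, job
import cv2
print(robot.get_obs())
for n in ("scene","top","wrist"):
    im=optics.snapshot(n); cv2.imwrite(f"pics/{n}0.png",im[:,:,::-1]); print(n,optics.get_calibration(n))
E
```

```text
pics
{'time': 0.0, 'joint_positions': array([ 1.04288994e+00,  8.79585220e-02,  1.37223568e+00, -2.68101231e-05,
        1.68360101e+00, -1.03069780e-01]), 'qvel': array([ 0.00018117, -0.00069916,  0.00096207, -0.00015738, -0.00114949,
       -0.00054984]), 'joint_torque': array([ 8.71049997e-04, -3.40187323e+01, -3.02427757e+01,  7.19357142e-02,
        3.28325853e-02, -1.80900870e-04]), 'tool_pos': array([0.22643052, 0.50066144, 0.21831165]), 'ee_rot': array([-3.13939904e+00, -2.00110168e-04,  2.71675284e+00]), 'wrist_force': array([ 0.74509534, -0.40965374,  0.27785091]), 'wrist_torque': array([ 0.01177897, -0.03017373, -0.0251603 ]), 'width': 0.09397092536146458}
scene {'fx': 536.4971467858401, 'fy': 536.4971467858401, 'cx': 275.0905367771425, 'cy': 223.63195888029887, 'rvec': array([ 2.20994355, -0.63544012,  0.2966272 ]), 'tvec': array([-0.4941428 ,  0.213328  ,  1.02679855])}
top {'fx': 541.2734493440918, 'fy': 541.2734493440918, 'cx': 277.5783103092508, 'cy': 196.44481075019237, 'rvec': array([ 2.1680917 , -2.10788045,  0.16435315]), 'tvec': array([-0.0077883 ,  0.5546969 ,  1.40008468])}
wrist {'fx': 364.8654978981644, 'fy': 364.8654978981644, 'cx': 274.80209598439353, 'cy': 214.94618280050625, 'rvec': array([-2.46524054, -1.58953953, -0.18857062]), 'tvec': array([-0.54836754, -0.0253163 ,  0.39011754])}
```

View pics/scene0.png

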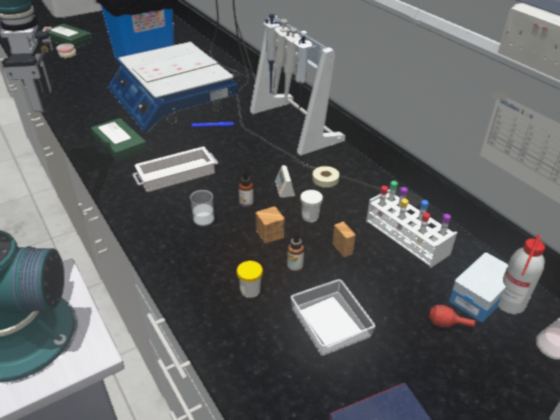

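View pics/top0.png

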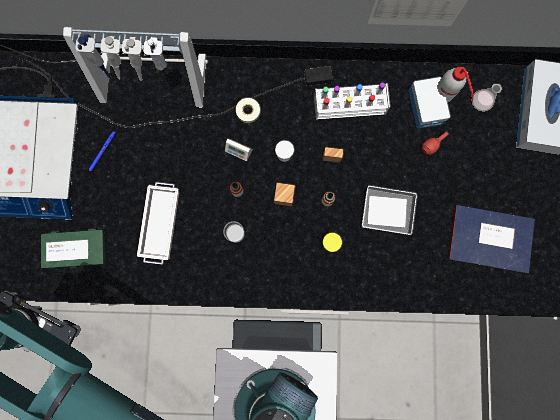

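View pics/wrist0.png

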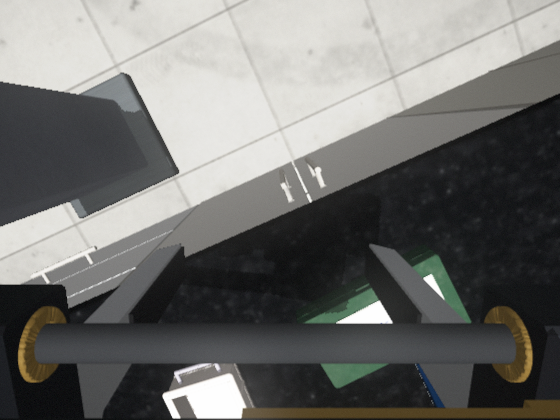

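The top view shows the carrier at about (158,222) and the tray at (390,210). The yellow cup is at (332,242), the white cup at (285,150), and the droppers at (236,188) and (328,199). The wide block is at (285,193) and the thin block at (333,155). The beaker is at (233,232) and the timer at (238,150).

```bash
cat > h.py <<'E'
import numpy as np, cv2
from scipy.spatial.transform import Rotation as R
def cast(c,uv,z):
    Rm=cv2.Rodrigues(c["rvec"])[0]; t=c["tvec"]; o=-Rm.T@t
    uv=np.atleast_2d(uv).astype(float)
    d=np.c_[(uv[:,0]-c["cx"])/c["fx"],(uv[:,1]-c["cy"])/c["fy"],np.ones(len(uv))]@Rm
    return o+d*((z-o[2])/d[:,2])[:,None]
def proj(c,P):
    Rm=cv2.Rodrigues(c["rvec"])[0]; q=np.atleast_2d(P)@Rm.T+c["tvec"]
    return np.c_[q[:,0]/q[:,2]*c["fx"]+c["cx"],q[:,1]/q[:,2]*c["fy"]+c["cy"]]
E
python3 - <<'E'
import cv2
im=cv2.imread("pics/top0.png")
c=im[120:270,125:425]
cv2.imwrite("pics/topz.png",cv2.resize(c[:,:150],None,fx=4,fy=4,interpolation=cv2.INTER_CUBIC))
cv2.imwrite("pics/topz2.png",cv2.resize(c[:,130:],None,fx=4,fy=4,interpolation=cv2.INTER_CUBIC))
s=cv2.imread("pics/scene0.png")
cv2.imwrite("pics/sz.png",cv2.resize(s[140:360,120:390],None,fx=2.7,fy=2.7,interpolation=cv2.INTER_CUBIC))
E
```

```text
(no output)
```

View pics/topz.png

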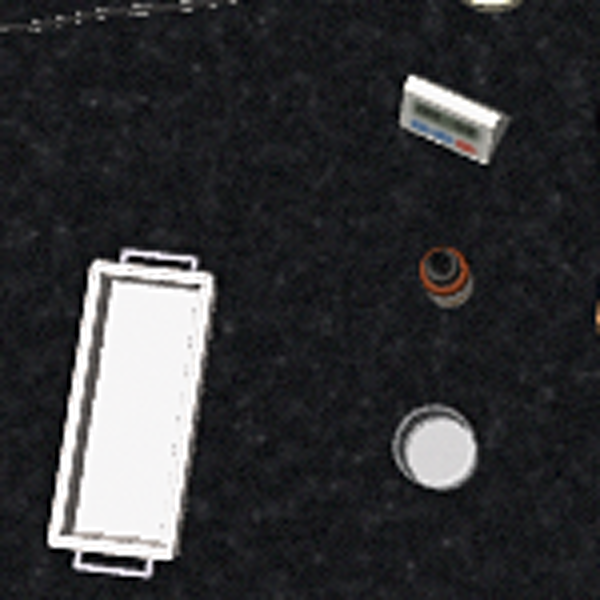

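View pics/topz2.png

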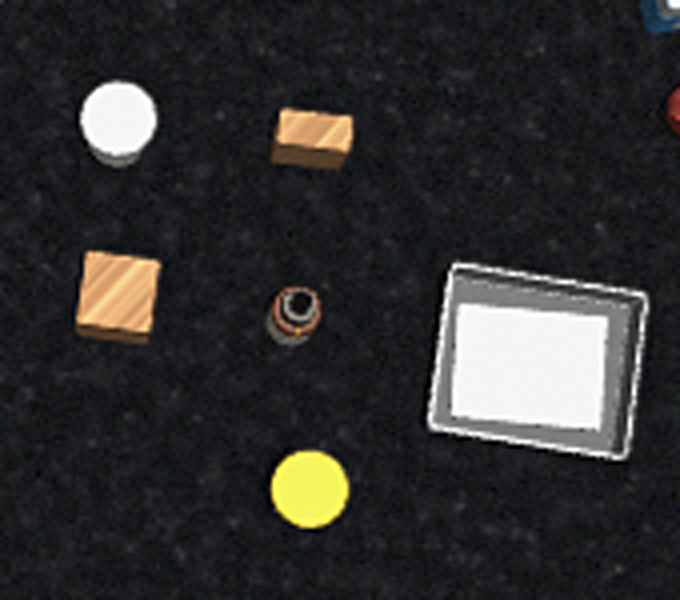

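View pics/sz.png

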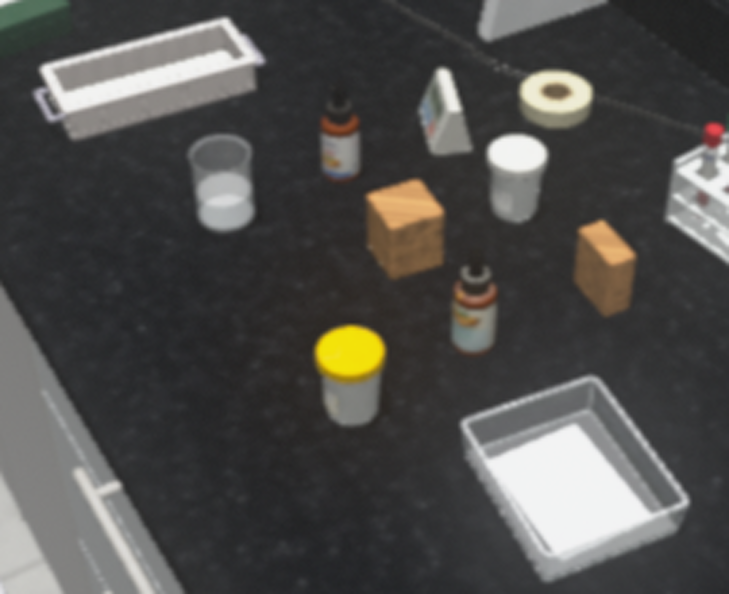

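Run:
```python
from h import *
from bench import optics
c=optics.get_calibration("top")
f=lambda P,o:np.array(P,float)/4+0.125-0.5+np.array([o,120])
def show(n,P,o,z):
    X=cast(c,f(P,o),z); print(n,np.round(X[:,:2],4).tolist(),'mean',np.round(X[:,:2].mean(0),4)); 
    if len(X)==4:
        for i in range(4):
            d=X[(i+1)%4]-X[i]; print('   edge',round(np.hypot(*d[:2]),4),round(np.degrees(np.arctan2(d[1],d[0]))%180,1))
show('carrier',[(93,262),(214,272),(176,556),(50,544)],125,.038)
show('tray',[(455,264),(648,296),(625,460),(430,428)],255,.034)
show('wide',[(87,251),(161,260),(150,333),(77,325)],255,.06)
show('thin',[(281,108),(354,116),(348,154),(278,144)],255,.06)
show('teat b',[(303,303)],255,.1); show('ring b',[(296,312)],255,.066)
show('teat a',[(441,262)],125,.1); show('ring a',[(444,273)],125,.066)
show('beaker',[(434,446)],125,.07); show('timer',[(408,76),(508,118),(488,163),(402,127)],125,.04)
im=cv2.imread("pics/top0.png"); hsv=cv2.cvtColor(im,cv2.COLOR_BGR2HSV)
m=cv2.inRange(hsv,(22,120,120),(35,255,255)); m[:230]=0
n,l,s,ce=cv2.connectedComponentsWithStats(m); k=1+np.argmax(s[1:,4]); print('yel',ce[k],s[k],cast(c,ce[k],.0635))
m=cv2.inRange(im,(200,)*3,(255,)*3); sub=np.zeros_like(m); sub[138:160,272:298]=m[138:160,272:298]
n,l,s,ce=cv2.connectedComponentsWithStats(sub); k=1+np.argmax(s[1:,4]); print('wh',ce[k],s[k],cast(c,ce[k],.0635))
# scene check
cs=optics.get_calibration("scene"); im=cv2.imread("pics/scene0.png"); hsv=cv2.cvtColor(im,cv2.COLOR_BGR2HSV)
m=cv2.inRange(hsv,(22,120,120),(35,255,255)); m[:250]=0;m[:,:230]=0;m[300:]=0;m[:,270:]=0
n,l,s,ce=cv2.connectedComponentsWithStats(m); k=1+np.argmax(s[1:,4]); print('yel scene',ce[k],s[k],cast(cs,ce[k],.06))
```

```text
carrier [[0.5766, 0.3572], [0.5721, 0.2755], [0.382, 0.2897], [0.3875, 0.3731]] mean [0.4795 0.3238]
   edge 0.0818 86.8
   edge 0.1906 175.7
   edge 0.0836 86.2
   edge 0.1897 175.2
tray [[0.5926, -0.2357], [0.5744, -0.3653], [0.4636, -0.3487], [0.4812, -0.2193]] mean [ 0.5279 -0.2923]
   edge 0.1309 82.0
   edge 0.112 171.5
   edge 0.1306 82.2
   edge 0.1125 171.6
wide [[0.5897, 0.012], [0.585, -0.0371], [0.5361, -0.031], [0.54, 0.0172]] mean [ 0.5627 -0.0097]
   edge 0.0493 84.6
   edge 0.0494 172.9
   edge 0.0483 85.3
   edge 0.05 174.1
thin [[0.6905, -0.1149], [0.6864, -0.1638], [0.6603, -0.16], [0.6658, -0.1133]] mean [ 0.6758 -0.138 ]
   edge 0.049 85.2
   edge 0.0264 171.8
   edge 0.0471 83.3
   edge 0.0248 176.2
teat b [[0.5523, -0.1276]] mean [ 0.5523 -0.1276]
ring b [[0.5518, -0.1263]] mean [ 0.5518 -0.1263]
teat a [[0.5721, 0.1181]] mean [0.5721 0.1181]
ring a [[0.5709, 0.1187]] mean [0.5709 0.1187]
beaker [[0.4563, 0.1203]] mean [0.4563 0.1203]
timer [[0.7105, 0.1509], [0.6831, 0.0819], [0.6516, 0.0943], [0.6749, 0.1534]] mean [0.68   0.1201]
   edge 0.0743 68.3
   edge 0.0339 158.6
   edge 0.0636 68.5
   edge 0.0358 175.9
yel [331.99656357 241.82130584] [323 233  19  19 291] [[ 0.43633419 -0.13681954  0.0635    ]]
wh [284.1496063  149.12992126] [275 141  19  18 254] [[ 0.67973693 -0.00618778  0.0635    ]]
yel scene [249.24503311 270.66445916] [237 260  26  22 453] [[ 0.43526685 -0.13838507  0.06      ]]
```

```bash
cat >> h.py <<'E'
def plan(x,y,z,yaw=3.05):
    from bench import robot
    o=robot.get_obs(); r=R.from_euler('xyz',o["ee_rot"]); d=r.inv().apply(np.array([x,y,z])-o["tool_pos"])*100
    rv=(r.inv()*R.from_euler('xyz',[np.pi,0,yaw])).as_rotvec()
    print("t",round(o["time"],2),"pos",np.round(o["tool_pos"],4),"rot",np.round(o["ee_rot"],3),"F",np.round(o["wrist_force"],1),"w",round(o["width"],4))
    print("shift cm",np.round(d,2),"turn",np.round(rv,3))
E
python3 - <<'E'
from h import *
from bench import optics,robot
c=optics.get_calibration("wrist"); o=robot.get_obs(); r=R.from_euler('xyz',o["ee_rot"])
Rm=cv2.Rodrigues(c["rvec"])[0]; cam=-Rm.T@c["tvec"]; print(cam, r.inv().apply(cam-o["tool_pos"]), r.inv().apply(Rm[2]), r.inv().apply(Rm[0]))
print(proj(c,o["tool_pos"]))
plan(.44,.324,.25); plan(.48,.324,.25)
E
```

```text
[0.16489863 0.5282294  0.38382511] [ 0.0674409  -0.00065076 -0.1652394 ] [-2.37312777e-01 -6.82706925e-04  9.71433055e-01] [-8.86242266e-04  9.99999489e-01  4.86281541e-04]
[[276.43680877 269.30776838]]
t 0.15 pos [0.2265 0.5008 0.2186] rot [-3.14  -0.     2.717] F [ 0.3 -1.1 -0.9] w 0.0939
shift cm [-26.74  -7.31  -3.13] turn [-0.002 -0.    -0.333]
t 0.15 pos [0.2265 0.5008 0.2186] rot [-3.14  -0.     2.717] F [ 0.3 -1.1 -0.9] w 0.0939
shift cm [-30.38  -5.67  -3.14] turn [-0.002 -0.    -0.333]
```

apply_moves:
  moves:
    - [[-3,-0.8,-0.4],[0,0,-0.04],1]
    - [[-6,-1.6,-0.8],[0,0,-0.08],1]
    - [[-9.5,-2.5,-1.2],[0,0,-0.12],1]
    - [[-13,-3.5,-1.6],[0,0,-0.16],1]
    - [[-16.5,-4.5,-2],[0,0,-0.2],1]
    - [[-20,-5.5,-2.4],[0,0,-0.25],1]
    - [[-23.5,-6.5,-2.8],[0,0,-0.3],1]
    - [[-26.7,-7.3,-3.1],[0,0,-0.333],1]
    - [[-26.7,-7.3,-3.1],[0,0,-0.333],1]
    - [[-26.7,-7.3,-3.1],[0,0,-0.333],1]

```text
time: 0.98
tool_pos: [0.4408, 0.3234, 0.25]
ee_rot: [-3.141, -0.001, 3.046]
wrist_force: [-0.7, -0.2, -0.4]
width: 0.0941
```

Run:
```python
from h import *
from bench import optics
c=optics.get_calibration("wrist"); np.savez("w1.npz",**c)
cv2.imwrite("pics/w1.png",optics.snapshot("wrist")[:,:,::-1]); plan(.436,-.138,.2)
```

```text
t 1.03 pos [0.4399 0.3243 0.25  ] rot [-3.142e+00 -1.000e-03  3.048e+00] F [-0.8 -0.5 -0.7] w 0.094
shift cm [ -3.93 -46.07   4.99] turn [-0.    -0.001 -0.002]
```

View pics/w1.png

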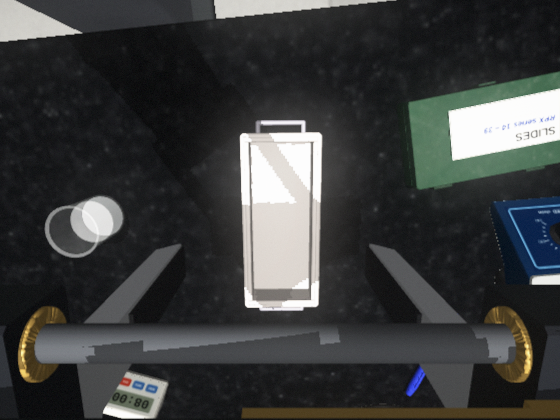

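The wrist view shows the carrier's outer rim corners at about (241,133), (321,133), (319,306) and (245,306).

Run:
```python
from h import *
c=dict(np.load("w1.npz"))
im=cv2.imread("pics/w1.png"); g=cv2.cvtColor(im,cv2.COLOR_BGR2GRAY)
for v in (150,180,210,240,270,290):
    row=g[v,225:335].astype(int); dd=np.diff(row); L=225.5+np.argmax(dd); Rr=225.5+np.argmin(dd); 
    X=cast(c,[[L,v],[Rr,v]],.036); print(v,L,Rr,np.round(X[:,:2],4).tolist(), X[:,1].mean(), X[0,1]-X[1,1])
X=cast(c,[(241,133),(321,133),(319,306),(245,306)],.037); print(X.round(4).tolist(),X.mean(0))
```

```text
150 239.5 321.5 [[0.3936, 0.2904], [0.4016, 0.3741]] 0.33221314382946965 -0.08369214679083492
180 240.5 321.5 [[0.4244, 0.2877], [0.4325, 0.372]] 0.32987022322781046 -0.08428652671406572
210 241.5 319.5 [[0.4564, 0.285], [0.4644, 0.3678]] 0.3263728438981215 -0.08278235252959304
240 242.5 319.5 [[0.4898, 0.2821], [0.4978, 0.3655]] 0.323815983571795 -0.08338240648309087
270 243.5 318.5 [[0.5246, 0.2791], [0.5325, 0.3621]] 0.32060045243907165 -0.0829022001800161
290 310.5 318.5 [[0.5557, 0.3514], [0.5565, 0.3604]] 0.35593136611921905 -0.008965530574698954
[[0.3768, 0.294, 0.037], [0.3846, 0.3746, 0.037], [0.5758, 0.3596, 0.037], [0.5677, 0.2759, 0.037]] [0.4762185  0.32600146 0.037     ]
```

apply_moves:
  moves:
    - [[-0.4,-4,0],[0,0,0],1]
    - [[-0.8,-8,0],[0,0,0],1]
    - [[-1.2,-12,0],[0,0,0],1]
    - [[-1.6,-16,0.5],[0,0,0],1]
    - [[-2,-20,1],[0,0,0],1]
    - [[-2.4,-24,1.5],[0,0,0],1]
    - [[-2.8,-28,2],[0,0,0],1]
    - [[-3.2,-32,2.5],[0,0,0],1]
    - [[-3.6,-36,3],[0,0,0],1]
    - [[-3.8,-40,3.5],[0,0,0],1]

```text
time: 1.87
tool_pos: [0.4406, -0.0774, 0.2152]
ee_rot: [3.141, 0.001, 3.052]
wrist_force: [-0.4, 0.3, 0.6]
width: 0.0939
```

Run:
```python
from h import *
plan(.436,-.138,.15)
```

```text
t 1.87 pos [ 0.4406 -0.0774  0.2152] rot [3.141e+00 1.000e-03 3.052e+00] F [-0.4  0.3  0.6] w 0.0939
shift cm [-0.08 -6.08  6.51] turn [0.001 0.001 0.002]
```

apply_moves:
  moves:
    - [[0,-3,0],[0,0,0],1]
    - [[0,-6.05,1],[0,0,0],1]
    - [[0,-6.05,4],[0,0,0],1]
    - [[0,-6.05,7],[0,0,0],1]
    - [[0,-6.05,10],[0,0,0],1]
    - [[0,-6.05,10],[0,0,0],1]
    - [[0,-6.05,10],[0,0,0],1]
    - [[0,-6.05,10],[0,0,0],1]
    - [[0,-6.05,10],[0,0,0],1]
    - [[0,-6.05,10],[0,0,0],1]

```text
time: 2.7
tool_pos: [0.437, -0.1376, 0.1179]
ee_rot: [-3.14, 0.004, 3.051]
wrist_force: [0.6, 0.5, 0.6]
width: 0.0939
```

Run:
```python
from h import *
from bench import optics
c=optics.get_calibration("wrist"); np.savez("w2.npz",**c)
cv2.imwrite("pics/w2.png",optics.snapshot("wrist")[:,:,::-1]); plan(.436,-.1375,.052)
im=cv2.imread("pics/w2.png"); hsv=cv2.cvtColor(im,cv2.COLOR_BGR2HSV)
m=cv2.inRange(hsv,(22,120,80),(35,255,255)); m[330:]=0
n,l,s,ce=cv2.connectedComponentsWithStats(m); k=1+np.argmax(s[1:,4]); print(ce[k],s[k],cast(c,ce[k],.0635))
```

```text
t 2.75 pos [ 0.4368 -0.1377  0.1176] rot [-3.14   0.004  3.05 ] F [-0.4 -0.7 -0.3] w 0.0944
shift cm [0.1  0.02 6.56] turn [-0.001  0.004  0.   ]
[284.82227089 224.59804582] [ 237  164  111  107 5936] [[ 0.42985137 -0.13188658  0.0635    ]]
```

View pics/w2.png

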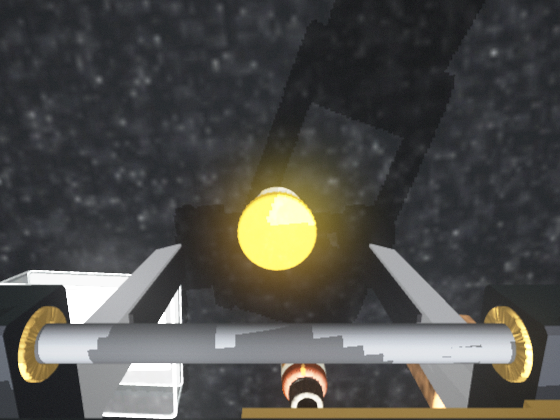

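The yellow lid is between the fingers, centred at about (277,231) with a 39 px radius. The mask was biased by glow.

Run:
```python
from h import *
c=dict(np.load("w2.npz")); print(cast(c,[(277,231)],.0635)); print(cast(c,[(277,231),(316,231)],.0635))
```

```text
[[ 0.43354969 -0.13711985  0.0635    ]]
[[ 0.43354969 -0.13711985  0.0635    ]
 [ 0.43577485 -0.11279665  0.0635    ]]
```

apply_moves:
  moves:
    - [[0.2,0,2],[0,0,0],1]
    - [[0.2,0,4],[0,0,0],1]
    - [[0.2,0,5.5],[0,0,0],1]
    - [[0.2,0,6.5],[0,0,0],1]
    - [[0.2,0,6.5],[0,0,0],1]
    - [[0.2,0,6.5],[0,0,0],1]
    - [[0.2,0,6.5],[0,0,0],0.3]
    - [[0.2,0,6.5],[0,0,0],0.3]
    - [[0.2,0,6.5],[0,0,0],0.3]
    - [[0.2,0,6.5],[0,0,0],0.3]

```text
time: 3.58
tool_pos: [0.4341, -0.1375, 0.0513]
ee_rot: [-3.141, 0.002, 3.05]
wrist_force: [0.5, -0.5, 0.2]
width: 0.0708
```

apply_moves:
  moves:
    - [[0,0,0],[0,0,0],0]
    - [[0,0,0],[0,0,0],0]
    - [[0,0,0],[0,0,0],0]
    - [[0,0,0],[0,0,0],0]
    - [[0,0,0],[0,0,0],0]
    - [[0,0,0],[0,0,0],0]
    - [[0,0,0],[0,0,0],0]
    - [[0,0,0],[0,0,0],0]
    - [[0,0,-0.5],[0,0,0],0]
    - [[0,0,-1.5],[0,0,0],0]

```text
time: 4.42
tool_pos: [0.4322, -0.1368, 0.0644]
ee_rot: [3.14, -0.004, 3.05]
wrist_force: [0.3, 1.5, -0.6]
width: 0.0503
```

Run:
```python
from h import *
plan(.4202,.3299,.18,3.058)
```

```text
t 4.42 pos [ 0.4322 -0.1368  0.0644] rot [ 3.14  -0.004  3.05 ] F [ 0.3  1.5 -0.6] w 0.0503
shift cm [  5.52  46.37 -11.49] turn [ 0.001 -0.004 -0.008]
```

apply_moves:
  moves:
    - [[0,0,-3],[0,0,0],0]
    - [[0,0,-6],[0,0,0],0]
    - [[0,1,-9],[0,0,0],0]
    - [[0.2,4,-11.5],[0,0,0],0]
    - [[0.6,8,-11.5],[0,0,0],0]
    - [[1,12,-11.5],[0,0,0],0]
    - [[1.4,16,-11.5],[0,0,0],0]
    - [[1.8,20,-11.5],[0,0,0],0]
    - [[2.2,24,-11.5],[0,0,0],0]
    - [[2.6,28,-11.5],[0,0,0],0]

```text
time: 5.25
tool_pos: [0.433, 0.1458, 0.1816]
ee_rot: [3.141, 0.002, 3.05]
wrist_force: [2.0, 0.1, -0.5]
width: 0.0499
```

apply_moves:
  moves:
    - [[0.4,4,0],[0,0,0],0]
    - [[0.9,8,0],[0,0,0],0]
    - [[1.5,12,0],[0,0,0],0]
    - [[2.1,15,0],[0,0,0],0]
    - [[2.9,17.5,0],[0,0,0],0]
    - [[2.9,18.4,0],[0,0,0],0]
    - [[2.9,18.4,0],[0,0,0],0]
    - [[2.9,18.4,0],[0,0,0],0]
    - [[2.9,18.4,0],[0,0,0],0]
    - [[2.9,18.4,0],[0,0,0],0]

```text
time: 6.08
tool_pos: [0.4218, 0.3284, 0.1807]
ee_rot: [-3.141, 0.0, 3.048]
wrist_force: [-0.1, -1.0, 0.1]
width: 0.0504
```

Run:
```python
from h import *
from bench import optics
c=optics.get_calibration("wrist"); np.savez("w3.npz",**c)
cv2.imwrite("pics/w3.png",optics.snapshot("wrist")[:,:,::-1]);
plan(.4202,.3299,.057,3.058)
cv2.imwrite("pics/t3.png",cv2.resize(optics.snapshot("top")[120:270,125:275,::-1],None,fx=4,fy=4))
```

```text
t 6.13 pos [0.4218 0.3284 0.1807] rot [-3.141  0.     3.048] F [ 0.6  0.1 -0.6] w 0.0502
shift cm [ 0.17  0.13 12.37] turn [-0.    0.   -0.01]
```

View pics/w3.png

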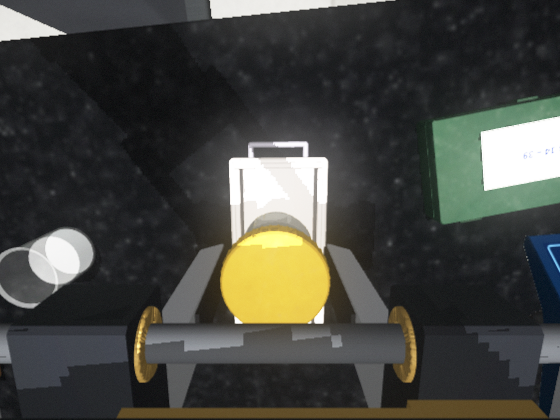

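The near end of the carrier rim spans (230,158) to (327,158), and the cup hangs straight above the trough.

Run:
```python
from h import *
c=dict(np.load("w3.npz")); X=cast(c,[(230,159),(327,159)],.037); print(X, X.mean(0)); print(X.mean(0)[:2]+.093*np.array([.9965,-.084]))
X=cast(c,[(243,169),(314,169)],.037);print(X,X.mean(0))
```

```text
[[0.37767009 0.29353957 0.037     ]
 [0.38537338 0.37467503 0.037     ]] [0.38152174 0.3341073  0.037     ]
[0.47419624 0.3262953 ]
[[0.38704072 0.3034487  0.037     ]
 [0.39271446 0.36322283 0.037     ]] [0.38987759 0.33333577 0.037     ]
```

apply_moves:
  moves:
    - [[0.2,0.15,2],[0,0,-0.01],0]
    - [[0.2,0.15,4.5],[0,0,-0.01],0]
    - [[0.2,0.15,7],[0,0,-0.01],0]
    - [[0.2,0.15,9],[0,0,-0.01],0]
    - [[0.2,0.15,10.5],[0,0,-0.01],0]
    - [[0.2,0.15,11.5],[0,0,-0.01],0]
    - [[0.2,0.15,12],[0,0,-0.01],0]
    - [[0.2,0.15,12.3],[0,0,-0.01],0]
    - [[0.2,0.15,12.3],[0,0,-0.01],0]
    - [[0.2,0.15,12.3],[0,0,-0.01],0]

```text
time: 7.02
tool_pos: [0.4201, 0.3318, 0.0586]
ee_rot: [3.14, 0.002, 3.06]
wrist_force: [-0.0, 0.1, -1.6]
width: 0.0501
```

apply_moves:
  moves:
    - [[0,0,0.1],[0,0,0],0]
    - [[0,0,0.2],[0,0,0],0]
    - [[0,0,0.2],[0,0,0],0]
    - [[0,0,0.2],[0,0,0],0.7]
    - [[0,0,0.2],[0,0,0],0.8]
    - [[0,0,0.2],[0,0,0],0.8]
    - [[0,0,0.2],[0,0,0],0.8]
    - [[0,0,0.2],[0,0,0],0.8]
    - [[0,0,0.2],[0,0,0],0.8]
    - [[0,0,0.2],[0,0,0],0.8]

```text
time: 7.85
tool_pos: [0.4194, 0.3315, 0.0555]
ee_rot: [3.142, -0.0, 3.06]
wrist_force: [0.6, -0.6, 0.4]
width: 0.075
```

apply_moves:
  moves:
    - [[0,0,-2],[0,0,0],0.8]
    - [[0,0,-5],[0,0,0],1]
    - [[0,0,-9],[0,0,0],1]
    - [[0,0,-12],[0,0,0],1]
    - [[-3,-2,-14],[0,0,0],1]
    - [[-6,-5,-14],[0,0,0],1]
    - [[-9,-8,-14],[0,0,0],1]
    - [[-12,-11,-14],[0,0,0],1]
    - [[-15,-14,-14],[0,0,0],1]
    - [[-18,-17,-14],[0,0,0],1]

```text
time: 8.68
tool_pos: [0.5835, 0.1486, 0.1956]
ee_rot: [3.141, 0.0, 3.06]
wrist_force: [0.6, 0.8, 0.4]
width: 0.0939
```

Run:
```python
from h import *
from bench import optics
cv2.imwrite("pics/t4.png",cv2.resize(optics.snapshot("top")[120:270,125:275,::-1],None,fx=4,fy=4))
plan(.6785,-.006,.15)
```

```text
t 8.73 pos [0.588  0.1416 0.1946] rot [-3.136  0.004  3.052] F [ 2.1 -2.9 -1. ] w 0.0941
shift cm [-10.31 -13.87   4.58] turn [-0.005  0.004  0.002]
```

View pics/t4.png

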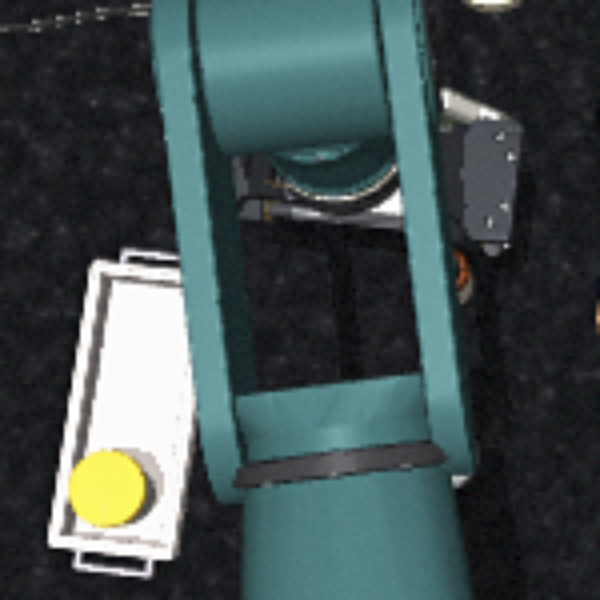

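The yellow cup stands upright in the near end of the carrier, with its lid at about (107,488) in the zoomed crop. Next is the white cup.

apply_moves:
  moves:
    - [[-3,-3.5,0],[0,0,0],1]
    - [[-6,-7,0.5],[0,0,0],1]
    - [[-9,-10.5,2],[0,0,0],1]
    - [[-10.2,-13,4],[0,0,0],1]
    - [[-10.2,-13.8,6],[0,0,0],1]
    - [[-10.2,-13.8,7.5],[0,0,0],1]
    - [[-10.2,-13.8,7.5],[0,0,0],1]
    - [[-10.2,-13.8,7.5],[0,0,0],1]
    - [[-10.2,-13.8,7.5],[0,0,0],1]
    - [[-10.2,-13.8,7.5],[0,0,0],1]

```text
time: 9.57
tool_pos: [0.6738, 0.0053, 0.1229]
ee_rot: [3.141, 0.004, 3.061]
wrist_force: [-0.7, -0.0, -0.2]
width: 0.0939
```

Run:
```python
from h import *
from bench import optics
c=optics.get_calibration("wrist"); np.savez("w5.npz",**c)
cv2.imwrite("pics/w5.png",optics.snapshot("wrist")[:,:,::-1]); plan(.6775,-.006,.052)
```

```text
t 9.62 pos [0.6738 0.0052 0.1229] rot [3.141 0.004 3.061] F [-0.2 -0.4  0.2] w 0.0938
shift cm [-0.43 -1.09  7.09] turn [0.    0.004 0.011]
```

View pics/w5.png

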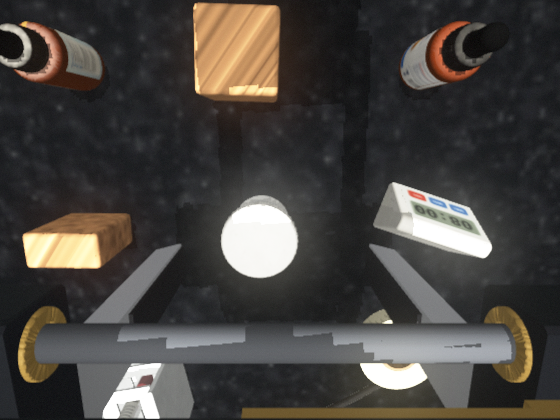

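The white lid is at (259.5,238). The timer and thin block are clear of both fingers.

Run:
```python
from h import *
c=dict(np.load("w5.npz")); X=cast(c,[(259.5,237.5)],.0635)[0]; print(X)
plan(X[0],X[1],.052)
# wide block top corners
print(cast(c,[(194,4),(279,5),(278,99),(194,94)],.06))
```

```text
[ 0.67517102 -0.00582293  0.0635    ]
t 9.62 pos [0.6738 0.0052 0.1229] rot [3.141 0.004 3.061] F [-0.2 -0.4  0.2] w 0.0938
shift cm [-0.2  -1.09  7.09] turn [0.    0.004 0.011]
[[ 0.53631237 -0.0302477   0.06      ]
 [ 0.54071271  0.0173948   0.06      ]
 [ 0.59106124  0.01283028  0.06      ]
 [ 0.58416842 -0.03673227  0.06      ]]
```

apply_moves:
  moves:
    - [[-0.3,-1.1,1],[0,0,0],1]
    - [[-0.3,-1.1,3],[0,0,0],1]
    - [[-0.3,-1.1,5],[0,0,0],1]
    - [[-0.3,-1.1,6.5],[0,0,0],1]
    - [[-0.3,-1.1,7.1],[0,0,0],1]
    - [[-0.3,-1.1,7.1],[0,0,0],1]
    - [[-0.3,-1.1,7.1],[0,0,0],1]
    - [[-0.3,-1.1,7.1],[0,0,0],0.3]
    - [[-0.3,-1.1,7.1],[0,0,0],0.3]
    - [[-0.3,-1.1,7.1],[0,0,0],0]

```text
time: 10.45
tool_pos: [0.6758, -0.0069, 0.0511]
ee_rot: [-3.142, 0.003, 3.06]
wrist_force: [0.3, -0.8, -0.5]
width: 0.077
```

apply_moves:
  moves:
    - [[0,0,0],[0,0,0],0]
    - [[0,0,0],[0,0,0],0]
    - [[0,0,0],[0,0,0],0]
    - [[0,0,0],[0,0,0],0]
    - [[0,0,0],[0,0,0],0]
    - [[0,0,0],[0,0,0],0]
    - [[0,0,0],[0,0,0],0]
    - [[0,0,-1],[0,0,0],0]
    - [[0,0,-3],[0,0,0],0]
    - [[0,0,-5],[0,0,0],0]

```text
time: 11.28
tool_pos: [0.674, -0.0068, 0.099]
ee_rot: [-3.142, -0.003, 3.06]
wrist_force: [-0.6, 0.4, 0.4]
width: 0.0502
```

Run:
```python
from h import *
plan(.535,.3205,.18,3.058)
```

```text
t 11.28 pos [ 0.674  -0.0068  0.099 ] rot [-3.142e+00 -3.000e-03  3.060e+00] F [-0.6  0.4  0.4] w 0.0502
shift cm [16.55 31.49 -8.05] turn [-0.    -0.003  0.002]
```

apply_moves:
  moves:
    - [[0,0,-3],[0,0,0],0]
    - [[0,0,-6],[0,0,0],0]
    - [[1,2,-8.3],[0,0,0],0]
    - [[3,5.5,-8.5],[0,0,0],0]
    - [[5,9,-8.5],[0,0,0],0]
    - [[7,12.5,-8.5],[0,0,0],0]
    - [[9,16,-8.5],[0,0,0],0]
    - [[11,19.5,-8.5],[0,0,0],0]
    - [[13,23,-8.5],[0,0,0],0]
    - [[14.5,26.5,-8.5],[0,0,0],0]

```text
time: 12.12
tool_pos: [0.5505, 0.2707, 0.1856]
ee_rot: [3.141, 0.001, 3.06]
wrist_force: [1.4, 0.1, 0.3]
width: 0.0505
```

apply_moves:
  moves:
    - [[1,2.5,0],[0,0,0],0]
    - [[2,4.5,0],[0,0,0],0]
    - [[2,5,0],[0,0,0],0]
    - [[2,5,0],[0,0,0],0]
    - [[2,5,0],[0,0,0],0]
    - [[2,5,0],[0,0,0],0]
    - [[2,5,0],[0,0,0],0]
    - [[2,5,0],[0,0,0],0]
    - [[2,5,0],[0,0,0],0]
    - [[2,5,0],[0,0,0],0]

```text
time: 12.95
tool_pos: [0.5366, 0.3199, 0.1845]
ee_rot: [3.142, 0.0, 3.059]
wrist_force: [-0.6, -0.2, -1.3]
width: 0.0504
```

Run:
```python
from h import *
from bench import optics
cv2.imwrite("pics/w6.png",optics.snapshot("wrist")[:,:,::-1])
plan(.535,.3205,.057,3.058)
```

```text
t 13.0 pos [0.5364 0.3201 0.1845] rot [3.142 0.    3.059] F [ 0.6 -1.5 -0.9] w 0.0499
shift cm [ 0.15  0.03 12.75] turn [0.    0.    0.001]
```

View pics/w6.png

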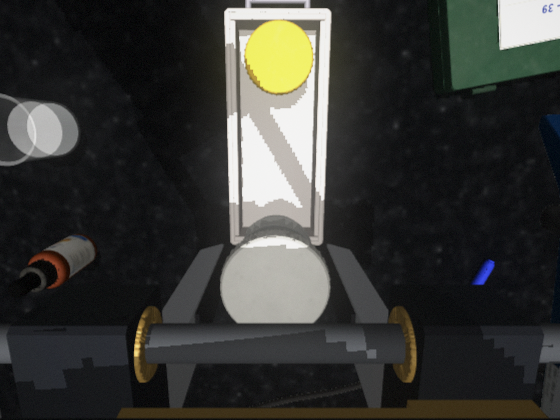

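The yellow cup stands in the near end at (279,57), and the white cup hangs near the far end, where the rim is at about row 242.

Run:
```python
from h import *
from bench import optics
c=optics.get_calibration("wrist")
print(cast(c,[(231,243),(323,243),(225,11),(331,11)],.037)); print(cast(c,[(279,57)],.0685))
```

```text
[[0.56757397 0.27680843 0.037     ]
 [0.57445505 0.35925052 0.037     ]
 [0.37931795 0.29327974 0.037     ]
 [0.38618973 0.37528892 0.037     ]]
[[0.42129048 0.3316125  0.0685    ]]
```

apply_moves:
  moves:
    - [[0.2,0,2],[0,0,0],0]
    - [[0.2,0,4.5],[0,0,0],0]
    - [[0.2,0,7],[0,0,0],0]
    - [[0.2,0,8],[0,0,0],0]
    - [[0.2,0,8.5],[0,0,0],0]
    - [[0.2,0,8.5],[0,0,0],0]
    - [[0.2,0,8.5],[0,0,0],0]
    - [[0.2,0,8.5],[0,0,0],0]
    - [[0.2,0,8.5],[0,0,0],0]
    - [[0.2,0,8.5],[0,0,0],0]

```text
time: 13.83
tool_pos: [0.535, 0.3211, 0.1011]
ee_rot: [3.14, 0.002, 3.06]
wrist_force: [0.1, 0.2, 0.0]
width: 0.0502
```

apply_moves:
  moves:
    - [[0,0,1.5],[0,0,0],0]
    - [[0,0,3],[0,0,0],0]
    - [[0,0,4],[0,0,0],0]
    - [[0,0,4.4],[0,0,0],0]
    - [[0,0,4.4],[0,0,0],0]
    - [[0,0,4.4],[0,0,0],0]
    - [[0,0,4.4],[0,0,0],0.6]
    - [[0,0,4.4],[0,0,0],0.8]
    - [[0,0,4.4],[0,0,0],0.8]
    - [[0,0,4.4],[0,0,0],0.8]

```text
time: 14.67
tool_pos: [0.5345, 0.3209, 0.056]
ee_rot: [3.141, 0.001, 3.06]
wrist_force: [0.3, -0.4, 0.6]
width: 0.0726
```

apply_moves:
  moves:
    - [[0,0,0],[0,0,0],0.8]
    - [[0,0,-1],[0,0,0],0.8]
    - [[0,0,-4],[0,0,0],1]
    - [[0,0,-8],[0,0,0],1]
    - [[0,0,-12],[0,0,0],1]
    - [[0,-3,-13],[0,0,0],1]
    - [[0,-7,-13],[0,0,0],1]
    - [[0,-11,-13],[0,0,0],1]
    - [[0,-15,-13],[0,0,0],1]
    - [[0,-19,-13],[0,0,0],1]

```text
time: 15.5
tool_pos: [0.5184, 0.1299, 0.1867]
ee_rot: [3.141, 0.002, 3.061]
wrist_force: [1.5, -0.6, -0.6]
width: 0.0938
```

Run:
```python
from h import *
from bench import optics
cv2.imwrite("pics/s7.png",optics.snapshot("scene")[:,:,::-1])
plan(.563,-.0095,.12,3.046)
```

```text
t 15.55 pos [0.5182 0.1227 0.1869] rot [-3.135e+00  2.000e-03  3.054e+00] F [ 0.5 -3.7 -0.5] w 0.0942
shift cm [ -5.61 -12.74   6.78] turn [-0.007  0.002  0.008]
```

View pics/s7.png

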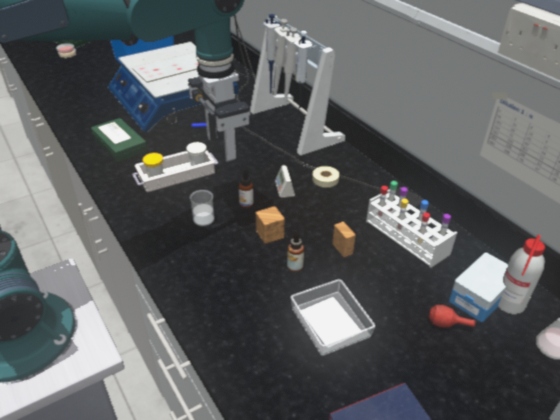

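Both cups stand in the carrier, lids at (152,160) and (196,150). Next is the wide block.

apply_moves:
  moves:
    - [[-2,-4,0],[0,0,0],1]
    - [[-4,-8,1],[0,0,0],1]
    - [[-5.6,-11.5,3],[0,0,0.01],1]
    - [[-5.6,-12.4,5],[0,0,0.01],1]
    - [[-5.6,-12.4,6.5],[0,0,0.01],1]
    - [[-5.6,-12.4,6.5],[0,0,0.01],1]
    - [[-5.6,-12.4,6.5],[0,0,0.01],1]
    - [[-5.6,-12.4,6.5],[0,0,0.01],1]
    - [[-5.6,-12.4,6.5],[0,0,0.01],1]
    - [[-5.6,-12.4,6.5],[0,0,0.01],1]

```text
time: 16.38
tool_pos: [0.5653, 0.004, 0.1224]
ee_rot: [3.141, 0.003, 3.051]
wrist_force: [-0.5, 0.5, 0.1]
width: 0.094
```

Run:
```python
from h import *
from bench import optics
c=optics.get_calibration("wrist"); np.savez("w8.npz",**c)
cv2.imwrite("pics/w8.png",optics.snapshot("wrist")[:,:,::-1]); plan(.563,-.0095,.05,3.046)
```

```text
t 16.43 pos [0.5651 0.0039 0.1221] rot [3.142e+00 3.000e-03 3.051e+00] F [ 0.5  0.4 -0.1] w 0.0942
shift cm [ 0.11 -1.35  7.21] turn [0.    0.003 0.005]
```

View pics/w8.png

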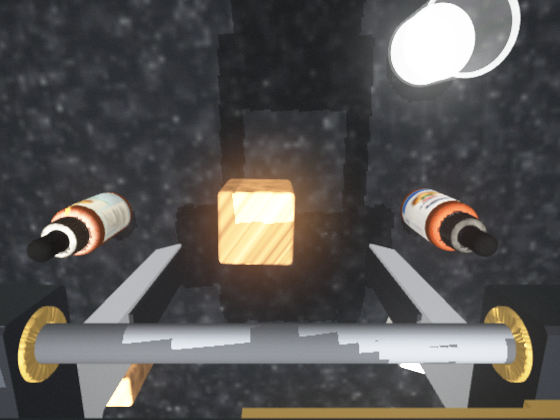

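The block's top face spans about (219,190), (294,190), (294,265) and (219,264). It is square to the jaws, and both droppers are clear.

Run:
```python
from h import *
c=dict(np.load("w8.npz")); X=cast(c,[(219,191),(294,191),(294,265),(219,264)],.06); print(X,X.mean(0)); plan(X.mean(0)[0],X.mean(0)[1],.05,3.046)
```

```text
[[ 0.53457321 -0.02973007  0.06      ]
 [ 0.53889162  0.01746679  0.06      ]
 [ 0.58860669  0.01354721  0.06      ]
 [ 0.58336558 -0.03601363  0.06      ]] [ 0.56135927 -0.00868243  0.06      ]
t 16.43 pos [0.5651 0.0039 0.1221] rot [3.142e+00 3.000e-03 3.051e+00] F [ 0.5  0.4 -0.1] w 0.0942
shift cm [ 0.28 -1.29  7.21] turn [0.    0.003 0.005]
```

apply_moves:
  moves:
    - [[0.2,-1.3,1],[0,0,0],1]
    - [[0.2,-1.3,3],[0,0,0],1]
    - [[0.2,-1.3,5],[0,0,0],1]
    - [[0.2,-1.3,6.5],[0,0,0],1]
    - [[0.2,-1.3,7.1],[0,0,0],1]
    - [[0.2,-1.3,7.1],[0,0,0],1]
    - [[0.2,-1.3,7.1],[0,0,0],1]
    - [[0.2,-1.3,7.1],[0,0,0],0.3]
    - [[0.2,-1.3,7.1],[0,0,0],0.3]
    - [[0.2,-1.3,7.1],[0,0,0],0]

```text
time: 17.27
tool_pos: [0.5621, -0.0096, 0.0508]
ee_rot: [-3.142, 0.002, 3.05]
wrist_force: [-0.1, 0.4, 0.2]
width: 0.0775
```

apply_moves:
  moves:
    - [[0,0,0],[0,0,0],0]
    - [[0,0,0],[0,0,0],0]
    - [[0,0,0],[0,0,0],0]
    - [[0,0,0],[0,0,0],0]
    - [[0,0,0],[0,0,0],0]
    - [[0,0,0],[0,0,0],0]
    - [[0,0,0],[0,0,0],0]
    - [[0,0,-1],[0,0,0],0]
    - [[0,0,-3],[0,0,0],0]
    - [[0,0,-5],[0,0,0],0]

```text
time: 18.1
tool_pos: [0.5603, -0.0095, 0.0993]
ee_rot: [-3.142, -0.003, 3.05]
wrist_force: [0.6, 0.4, 0.0]
width: 0.0496
```

Run:
```python
from h import *
plan(.477,.326,.2,3.058)
```

```text
t 18.1 pos [ 0.5603 -0.0095  0.0993] rot [-3.142e+00 -3.000e-03  3.050e+00] F [0.6 0.4 0. ] w 0.0496
shift cm [ 11.4   32.65 -10.04] turn [-0.    -0.003 -0.008]
```

apply_moves:
  moves:
    - [[0,0,-3],[0,0,0],0]
    - [[0,0,-6],[0,0,0],0]
    - [[0.5,1.5,-9],[0,0,0],0]
    - [[1.7,5,-10.3],[0,0,0],0]
    - [[3,8.5,-10.3],[0,0,0],0]
    - [[4.2,12,-10.3],[0,0,0],0]
    - [[5.4,15.5,-10.3],[0,0,0],0]
    - [[6.7,19,-10.3],[0,0,0],0]
    - [[8,22.5,-10.3],[0,0,0],0]
    - [[9.1,26,-10.3],[0,0,0],0]

```text
time: 18.93
tool_pos: [0.4935, 0.2593, 0.2033]
ee_rot: [3.141, 0.001, 3.05]
wrist_force: [1.2, -0.3, -0.7]
width: 0.0495
```

apply_moves:
  moves:
    - [[1.2,3,0],[0,0,0],0]
    - [[2.2,5.5,0],[0,0,0],0]
    - [[2.2,6.6,0],[0,0,-0.01],0]
    - [[2.2,6.6,0],[0,0,-0.01],0]
    - [[2.2,6.6,0],[0,0,-0.01],0]
    - [[2.2,6.6,0],[0,0,-0.01],0]
    - [[2.2,6.6,0],[0,0,-0.01],0]
    - [[2.2,6.6,0],[0,0,-0.01],0]
    - [[2.2,6.6,0],[0,0,-0.01],0]
    - [[2.2,6.6,0],[0,0,-0.01],0]

```text
time: 19.77
tool_pos: [0.4789, 0.3247, 0.2026]
ee_rot: [3.142, 0.0, 3.058]
wrist_force: [-0.1, -1.6, -0.5]
width: 0.0494
```

Run:
```python
from h import *
from bench import optics
c=optics.get_calibration("wrist"); np.savez("w9.npz",**c)
cv2.imwrite("pics/w9.png",optics.snapshot("wrist")[:,:,::-1])
cv2.imwrite("pics/s9.png",cv2.resize(optics.snapshot("scene")[50:250,80:320,::-1],None,fx=3,fy=3))
cv2.imwrite("pics/t9.png",cv2.resize(optics.snapshot("top")[120:270,125:275,::-1],None,fx=4,fy=4))
plan(.477,.326,.12,3.058)
```

```text
t 19.92 pos [0.4787 0.3252 0.2026] rot [3.141 0.    3.059] F [-1.5 -1.  -2.2] w 0.05
shift cm [0.18 0.07 8.26] turn [0.    0.    0.001]
```

View pics/w9.png

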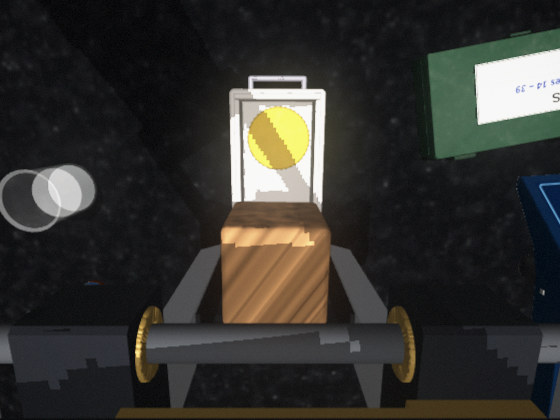

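View pics/s9.png

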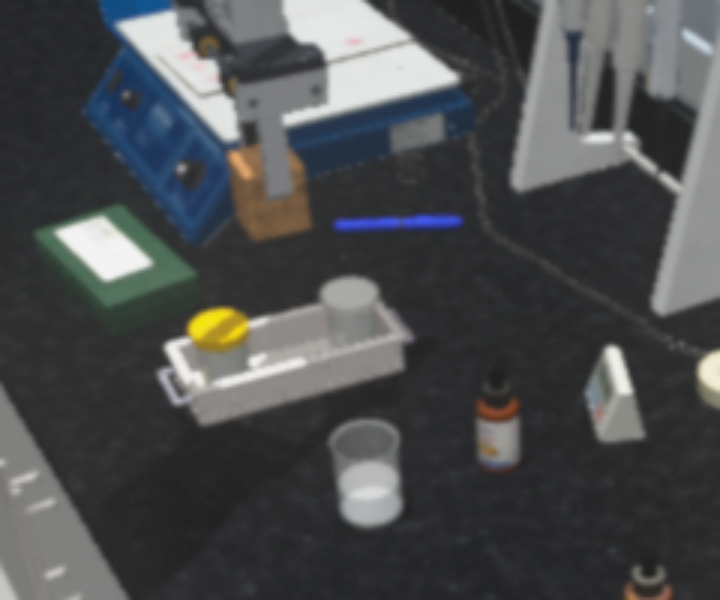

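View pics/t9.png

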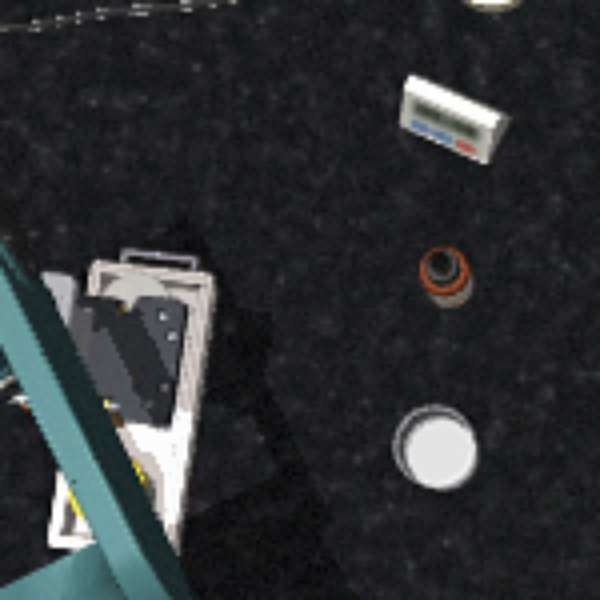

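The gap is clear: yellow lid at (279,138) in the wrist view, with the white cup at the far end. The block hangs over the gap midpoint, with about 7 mm to spare on each side.

apply_moves:
  moves:
    - [[0.15,0.05,2],[0,0,0],0]
    - [[0.15,0.05,4.5],[0,0,0],0]
    - [[0.15,0.05,7],[0,0,0],0]
    - [[0.15,0.05,8.5],[0,0,0],0]
    - [[0.15,0.05,9],[0,0,0],0]
    - [[0.15,0.05,9],[0,0,0],0]
    - [[0.15,0.05,9],[0,0,0],0]
    - [[0.15,0.05,9],[0,0,0],0]
    - [[0.15,0.05,9],[0,0,0],0]
    - [[0.15,0.05,9],[0,0,0],0]

```text
time: 20.75
tool_pos: [0.4779, 0.3265, 0.1141]
ee_rot: [3.14, 0.002, 3.06]
wrist_force: [-0.1, 0.6, -0.6]
width: 0.0499
```

apply_moves:
  moves:
    - [[0,0,1],[0,0,0],0]
    - [[0,0,2],[0,0,0],0]
    - [[0,0,3],[0,0,0],0]
    - [[0,0,4],[0,0,0],0]
    - [[0,0,4.7],[0,0,0],0]
    - [[0,0,5.2],[0,0,0],0]
    - [[0,0,5.5],[0,0,0],0]
    - [[0,0,5.5],[0,0,0],0]
    - [[0,0,5.5],[0,0,0],0]
    - [[0,0,5.5],[0,0,0],0]

```text
time: 21.58
tool_pos: [0.4776, 0.3263, 0.0581]
ee_rot: [3.141, 0.001, 3.06]
wrist_force: [-0.0, 0.7, -0.5]
width: 0.0502
```

apply_moves:
  moves:
    - [[0,0,0.1],[0,0,0],0]
    - [[0,0,0.2],[0,0,0],0]
    - [[0,0,0.2],[0,0,0],0]
    - [[0,0,0.2],[0,0,0],0.7]
    - [[0,0,0.2],[0,0,0],0.8]
    - [[0,0,0.2],[0,0,0],0.8]
    - [[0,0,0.2],[0,0,0],0.8]
    - [[0,0,0.2],[0,0,0],0.8]
    - [[0,0,0.2],[0,0,0],0.8]
    - [[0,0,0.2],[0,0,0],0.8]

```text
time: 22.42
tool_pos: [0.4771, 0.3261, 0.0555]
ee_rot: [3.142, 0.0, 3.06]
wrist_force: [-0.9, -1.2, 0.3]
width: 0.0756
```

apply_moves:
  moves:
    - [[0,0,-1],[0,0,0],0.8]
    - [[0,0,-4],[0,0,0],0.9]
    - [[0,0,-8],[0,0,0],1]
    - [[0,0,-12],[0,0,0],1]
    - [[0,-1,-16],[0,0,0],1]
    - [[-2,-4,-16],[0,0,0],1]
    - [[-4,-8,-16],[0,0,0],1]
    - [[-6,-12,-16],[0,0,0],1]
    - [[-8,-16,-16],[0,0,0],1]
    - [[-9,-19,-16],[0,0,0],1]

```text
time: 23.25
tool_pos: [0.5521, 0.1276, 0.2166]
ee_rot: [3.141, 0.002, 3.06]
wrist_force: [0.9, 0.4, 0.5]
width: 0.0938
```

Run:
```python
from h import *
from bench import optics
cv2.imwrite("pics/s10.png",cv2.resize(optics.snapshot("scene")[50:250,80:320,::-1],None,fx=3,fy=3))
plan(.571,.1185,.2,3.05)
```

```text
t 23.3 pos [0.5539 0.1198 0.2163] rot [-3.135e+00  3.000e-03  3.052e+00] F [ 1.2 -2.8 -0.5] w 0.0939
shift cm [-1.71  0.03  1.63] turn [-0.006  0.003  0.002]
```

View pics/s10.png

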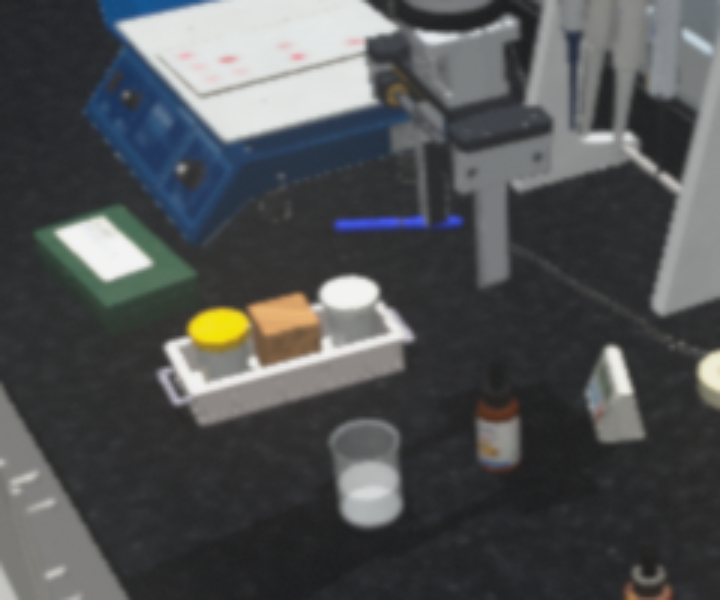

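The wide block stands between the two cups in the carrier. Now dropper_a.

apply_moves:
  moves:
    - [[-1,0.5,0],[0,0,0],1]
    - [[-1.7,0.7,2],[0,0,0],1]
    - [[-1.7,0.7,4],[0,0,0],1]
    - [[-1.7,0.7,5.5],[0,0,0],1]
    - [[-1.7,0.7,5.5],[0,0,0],1]
    - [[-1.7,0.7,5.5],[0,0,0],1]
    - [[-1.7,0.7,5.5],[0,0,0],1]
    - [[-1.7,0.7,5.5],[0,0,0],1]
    - [[-1.7,0.7,5.5],[0,0,0],1]
    - [[-1.7,0.7,5.5],[0,0,0],1]

```text
time: 24.13
tool_pos: [0.5693, 0.1351, 0.1619]
ee_rot: [3.141, 0.002, 3.06]
wrist_force: [-0.5, 0.4, 0.1]
width: 0.0943
```

Run:
```python
from h import *
from bench import optics
c=optics.get_calibration("wrist"); np.savez("w11.npz",**c)
cv2.imwrite("pics/w11.png",optics.snapshot("wrist")[:,:,::-1]); plan(.571,.1185,.049,3.05)
```

```text
t 24.18 pos [0.5692 0.1351 0.1615] rot [3.141e+00 2.000e-03 3.060e+00] F [-0.4 -0.3 -0.9] w 0.0937
shift cm [-0.3  -1.64 11.25] turn [0.    0.002 0.01 ]
```

View pics/w11.png

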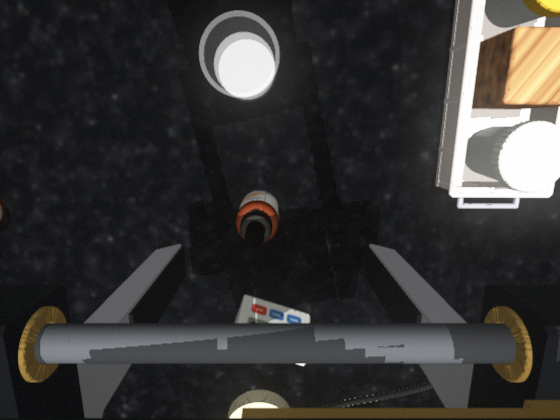

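The collar is at about (257,221), with the teat tip near (254,240).

Run:
```python
from h import *
c=dict(np.load("w11.npz")); 
print(cast(c,[(257,222)],.077),cast(c,[(254,238)],.1),cast(c,[(258,217)],.064)); plan(.569,.1185,.049,3.05)
```

```text
[[0.56684427 0.12157143 0.077     ]] [[0.57138372 0.1202769  0.1       ]] [[0.56648282 0.12173317 0.064     ]]
t 24.18 pos [0.5692 0.1351 0.1615] rot [3.141e+00 2.000e-03 3.060e+00] F [-0.4 -0.3 -0.9] w 0.0937
shift cm [-0.1  -1.66 11.25] turn [0.    0.002 0.01 ]
```

apply_moves:
  moves:
    - [[-0.1,-1.5,0],[0,0,0],1]
    - [[-0.1,-1.5,3],[0,0,0],1]
    - [[-0.1,-1.5,6],[0,0,0],1]
    - [[-0.1,-1.5,9],[0,0,0],1]
    - [[-0.1,-1.5,11],[0,0,0],1]
    - [[-0.1,-1.5,11.2],[0,0,0],0.6]
    - [[-0.1,-1.5,11.2],[0,0,0],0.5]
    - [[-0.1,-1.5,11.2],[0,0,0],0.5]
    - [[-0.1,-1.5,11.2],[0,0,0],0.5]
    - [[-0.1,-1.5,11.2],[0,0,0],0.5]

```text
time: 25.02
tool_pos: [0.5702, 0.1201, 0.0509]
ee_rot: [3.141, 0.004, 3.06]
wrist_force: [0.6, 1.0, 0.6]
width: 0.064
```

apply_moves:
  moves:
    - [[0,0,0],[0,0,0],0.4]
    - [[0,0,0],[0,0,0],0.3]
    - [[0,0,0],[0,0,0],0.2]
    - [[0,0,0],[0,0,0],0.1]
    - [[0,0,0],[0,0,0],0]
    - [[0,0,0],[0,0,0],0]
    - [[0,0,0],[0,0,0],0]
    - [[0,0,0],[0,0,0],0]
    - [[0,0,-0.5],[0,0,0],0]
    - [[0,0,-2],[0,0,0],0]

```text
time: 25.85
tool_pos: [0.5664, 0.1196, 0.0658]
ee_rot: [-3.14, -0.006, 3.06]
wrist_force: [0.1, 0.1, -2.7]
width: 0.0319
```

Run:
```python
from h import *
from bench import optics
cv2.imwrite("pics/s12.png",cv2.resize(optics.snapshot("scene")[80:280,130:370,::-1],None,fx=3,fy=3))
plan(.5527,-.2757,.19,3.05)
```

```text
t 25.9 pos [0.5693 0.12   0.0709] rot [3.141e+00 2.000e-03 3.060e+00] F [ 0.6 -0.3  0.8] w 0.0314
shift cm [ -1.6  -39.57 -11.92] turn [0.    0.002 0.01 ]
```

View pics/s12.png

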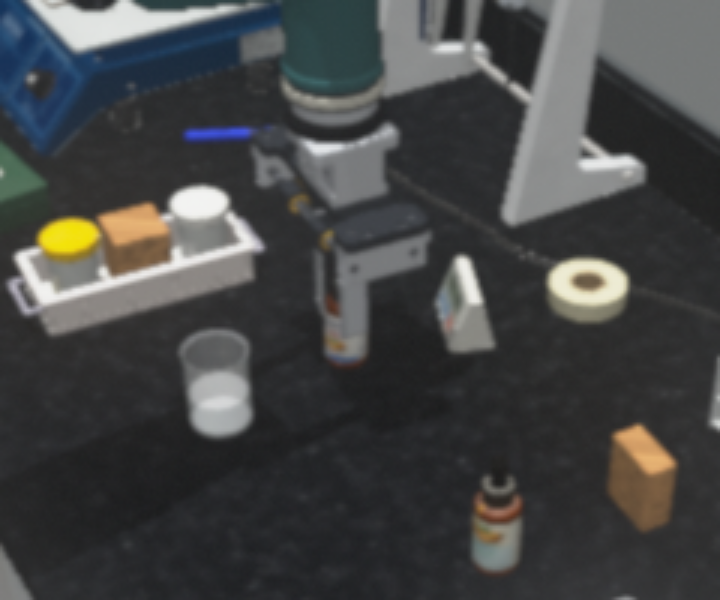

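The bottle is gripped upright, with the opening reading 31.5 mm.

apply_moves:
  moves:
    - [[0,0,-2],[0,0,0],0]
    - [[0,0,-5],[0,0,0],0]
    - [[0,0,-8],[0,0,0],0]
    - [[0,-1.5,-11],[0,0,0],0]
    - [[0,-4.5,-12.5],[0,0,0],0]
    - [[-0.3,-8,-12.5],[0,0,0],0]
    - [[-0.6,-12,-12.5],[0,0,0],0]
    - [[-0.9,-16,-12.5],[0,0,0],0]
    - [[-1.2,-20,-12.5],[0,0,0],0]
    - [[-1.4,-24,-12.5],[0,0,0],0]

```text
time: 26.73
tool_pos: [0.5627, -0.1222, 0.1935]
ee_rot: [-3.142, 0.001, 3.06]
wrist_force: [0.9, 1.0, -0.8]
width: 0.0314
```

apply_moves:
  moves:
    - [[0,-4,0],[0,0,0],0]
    - [[0,-8,0],[0,0,0],0]
    - [[0,-11.5,0],[0,0,0],0]
    - [[-0.2,-14,0],[0,0,0],0]
    - [[-0.2,-15.5,0],[0,0,0],0]
    - [[-0.2,-15.5,0],[0,0,0],0]
    - [[-0.2,-15.5,0],[0,0,0],0]
    - [[-0.2,-15.5,0],[0,0,0],0]
    - [[-0.2,-15.5,0],[0,0,0],0]
    - [[-0.2,-15.5,0],[0,0,0],0]

```text
time: 27.57
tool_pos: [0.5527, -0.2734, 0.1937]
ee_rot: [3.141, 0.0, 3.062]
wrist_force: [0.4, 0.7, -0.1]
width: 0.0314
```

Run:
```python
from h import *
from bench import optics
c=optics.get_calibration("wrist"); np.savez("w13.npz",**c)
cv2.imwrite("pics/w13.png",optics.snapshot("wrist")[:,:,::-1]); plan(.5527,-.2757,.12,3.05)
```

```text
t 27.62 pos [ 0.5526 -0.2736  0.1937] rot [3.141 0.    3.062] F [-0.3 -0.2 -0.7] w 0.032
shift cm [-0.02 -0.21  7.37] turn [0.    0.    0.012]
```

View pics/w13.png

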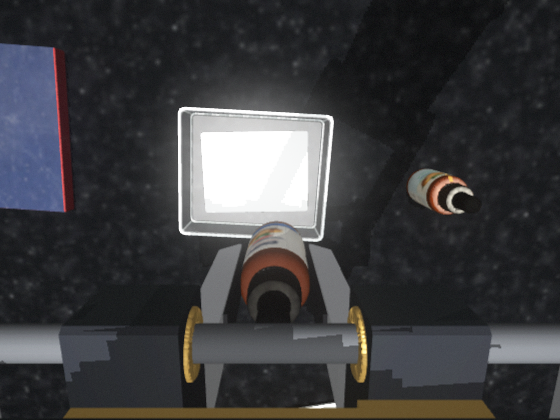

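The tray rim corners are at about (179,108), (333,117), (323,241) and (179,234). The bottle hangs over the far half.

Run:
```python
from h import *
c=dict(np.load("w13.npz")); X=cast(c,[(179,108),(333,117),(323,241),(179,234)],.034); print(X,X.mean(0)); 
print(cast(c,[(457,193)],.077),cast(c,[(445,196)],.064))
```

```text
[[ 0.46376574 -0.34957011  0.034     ]
 [ 0.48177531 -0.218551    0.034     ]
 [ 0.59278685 -0.23259855  0.034     ]
 [ 0.57526194 -0.36557913  0.034     ]] [ 0.52839746 -0.2915747   0.034     ]
[[ 0.54754903 -0.13077706  0.077     ]] [[ 0.55215756 -0.13413858  0.064     ]]
```

apply_moves:
  moves:
    - [[0.1,-0.1,2],[0,0,0],0]
    - [[0.1,-0.1,4],[0,0,0],0]
    - [[0.1,-0.1,6],[0,0,0],0]
    - [[0.1,-0.1,8],[0,0,0],0]
    - [[0.1,-0.1,9.5],[0,0,0],0]
    - [[0.1,-0.1,10],[0,0,0],0]
    - [[0.1,-0.1,10],[0,0,0],0]
    - [[0.1,-0.1,10],[0,0,0],0]
    - [[0.1,-0.1,10],[0,0,0],0]
    - [[0.1,-0.1,10],[0,0,0],0]

```text
time: 28.45
tool_pos: [0.5521, -0.2764, 0.0954]
ee_rot: [-3.14, 0.003, 3.06]
wrist_force: [-0.0, 0.2, -0.9]
width: 0.0313
```

apply_moves:
  moves:
    - [[0,0,1],[0,0,0],0]
    - [[0,0,2],[0,0,0],0]
    - [[0,0,3],[0,0,0],0]
    - [[0,0,3.6],[0,0,0],0]
    - [[0,0,4],[0,0,0],0]
    - [[0,0,4.1],[0,0,0],0]
    - [[0,0,4.1],[0,0,0],0]
    - [[0,0,4.1],[0,0,0],0]
    - [[0,0,4.1],[0,0,0],0]
    - [[0,0,4.1],[0,0,0],0]

```text
time: 29.28
tool_pos: [0.5513, -0.2761, 0.0526]
ee_rot: [-3.141, 0.0, 3.06]
wrist_force: [-0.2, 0.2, 0.0]
width: 0.0316
```

apply_moves:
  moves:
    - [[0,0,0],[0,0,0],0.4]
    - [[0,0,0],[0,0,0],0.5]
    - [[0,0,0],[0,0,0],0.6]
    - [[0,0,0],[0,0,0],0.6]
    - [[0,0,0],[0,0,0],0.6]
    - [[0,0,0],[0,0,0],0.6]
    - [[0,0,-2],[0,0,0],0.6]
    - [[0,0,-5],[0,0,0],0.6]
    - [[0,0,-8],[0,0,0],0.8]
    - [[0,0,-11],[0,0,0],1]

```text
time: 30.12
tool_pos: [0.5509, -0.2758, 0.1633]
ee_rot: [3.141, -0.001, 3.06]
wrist_force: [0.2, -0.6, 0.1]
width: 0.0663
```

Run:
```python
from h import *
from bench import optics
cv2.imwrite("pics/s14.png",cv2.resize(optics.snapshot("scene")[200:400,220:460,::-1],None,fx=3,fy=3))
plan(.55,-.129,.165,3.05)
```

```text
t 30.17 pos [ 0.5539 -0.2776  0.1717] rot [-3.136  0.011  3.06 ] F [ 0.7 -0.9  3.5] w 0.0703
shift cm [ 1.6  14.79  0.57] turn [-0.006  0.011  0.01 ]
```

View pics/s14.png

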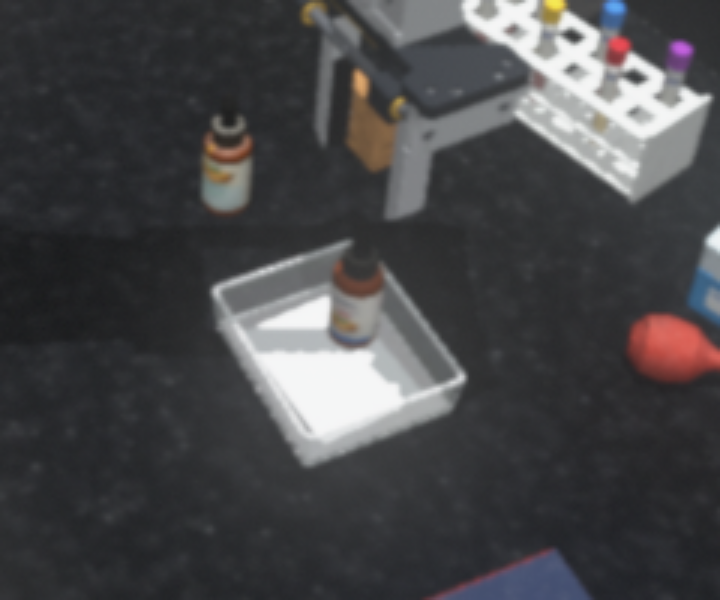

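Dropper_a stands upright in the tray at about (355,310) in the crop. On to dropper_b.

apply_moves:
  moves:
    - [[0.3,3,0],[0,0,0],1]
    - [[0.7,7,0],[0,0,0],1]
    - [[1.1,11,0],[0,0,0],1]
    - [[1.3,14,0],[0,0,0],1]
    - [[1.3,14.6,0],[0,0,0],1]
    - [[1.3,14.6,0],[0,0,0],1]
    - [[1.3,14.6,0],[0,0,0],1]
    - [[1.3,14.6,0],[0,0,0],1]
    - [[1.3,14.6,0],[0,0,0],1]
    - [[1.3,14.6,0],[0,0,0],1]

```text
time: 31.0
tool_pos: [0.5501, -0.1308, 0.1622]
ee_rot: [-3.141, -0.0, 3.058]
wrist_force: [-0.3, -0.4, -0.1]
width: 0.0938
```

Run:
```python
from h import *
from bench import optics
c=optics.get_calibration("wrist"); np.savez("w15.npz",**c)
cv2.imwrite("pics/w15.png",optics.snapshot("wrist")[:,:,::-1]); plan(.551,-.1275,.05,3.05)
```

```text
t 31.05 pos [ 0.5501 -0.1306  0.1622] rot [-3.142 -0.     3.058] F [-0.2 -0.8 -0.1] w 0.0942
shift cm [-0.07  0.32 11.22] turn [-0.    -0.     0.008]
```

View pics/w15.png

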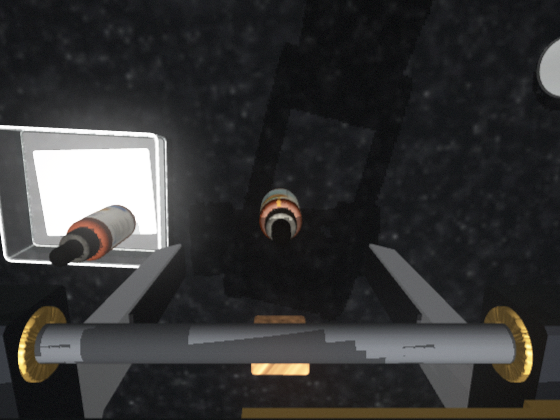

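Run:
```python
from h import *
c=dict(np.load("w15.npz")); print(cast(c,[(280.5,222)],.077),cast(c,[(282,238)],.1),cast(c,[(280.5,215)],.064))
```

```text
[[ 0.5489179  -0.12778375  0.077     ]] [[ 0.55365954 -0.12752159  0.1       ]] [[ 0.54699684 -0.12743909  0.064     ]]
```

The collar at (280,222) puts dropper_b at about (0.550, −0.1276).

apply_moves:
  moves:
    - [[0,0.3,1],[0,0,0],1]
    - [[0,0.3,3],[0,0,0],1]
    - [[0,0.3,6],[0,0,0],1]
    - [[0,0.3,9],[0,0,0],1]
    - [[0,0.3,11],[0,0,0],1]
    - [[0,0.3,11.2],[0,0,0],0.6]
    - [[0,0.3,11.2],[0,0,0],0.5]
    - [[0,0.3,11.2],[0,0,0],0.5]
    - [[0,0.3,11.2],[0,0,0],0.5]
    - [[0,0.3,11.2],[0,0,0],0.5]

```text
time: 31.88
tool_pos: [0.5518, -0.1269, 0.0527]
ee_rot: [-3.141, 0.004, 3.06]
wrist_force: [-0.1, -0.0, -0.3]
width: 0.0639
```

apply_moves:
  moves:
    - [[0,0,0],[0,0,0],0.4]
    - [[0,0,0],[0,0,0],0.3]
    - [[0,0,0],[0,0,0],0.2]
    - [[0,0,0],[0,0,0],0.1]
    - [[0,0,0],[0,0,0],0]
    - [[0,0,0],[0,0,0],0]
    - [[0,0,0],[0,0,0],0]
    - [[0,0,0],[0,0,0],0]
    - [[0,0,-0.5],[0,0,0],0]
    - [[0,0,-2],[0,0,0],0]

```text
time: 32.72
tool_pos: [0.5483, -0.1257, 0.0679]
ee_rot: [3.14, -0.006, 3.06]
wrist_force: [0.6, 0.1, -1.2]
width: 0.0315
```

Run:
```python
from h import *
from bench import optics
cv2.imwrite("pics/s16.png",cv2.resize(optics.snapshot("scene")[200:400,220:460,::-1],None,fx=3,fy=3))
plan(.5033,-.309,.195,3.05)
```

```text
t 32.77 pos [ 0.5511 -0.1266  0.0728] rot [-3.141e+00  2.000e-03  3.060e+00] F [ 0.4 -0.4  1.6] w 0.0312
shift cm [  3.25 -18.57 -12.22] turn [-0.     0.002  0.01 ]
```

View pics/s16.png

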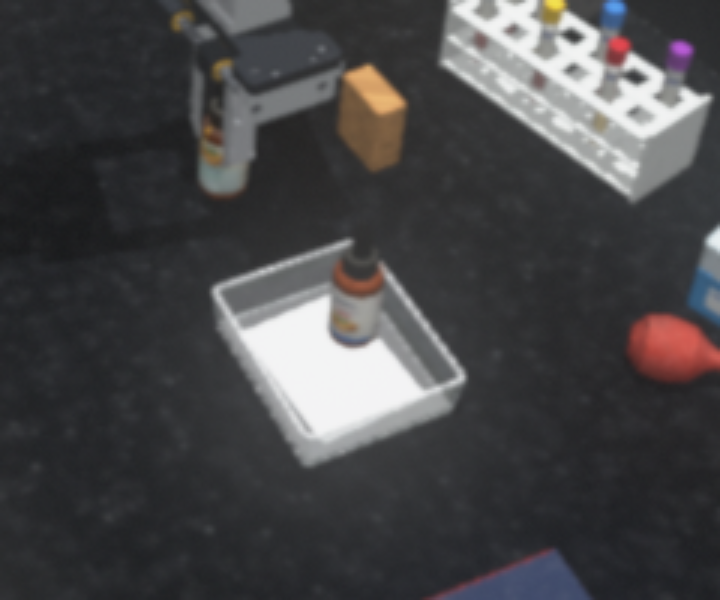

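apply_moves:
  moves:
    - [[0,0,-2],[0,0,0],0]
    - [[0,0,-5],[0,0,0],0]
    - [[0,0,-8],[0,0,0],0]
    - [[0.4,-1.5,-11],[0,0,0],0]
    - [[1,-5,-12.5],[0,0,0],0]
    - [[1.8,-9,-12.5],[0,0,0],0]
    - [[2.6,-13,-12.5],[0,0,0],0]
    - [[3.1,-16.5,-12.5],[0,0,0],0]
    - [[3.1,-18.4,-12.5],[0,0,0],0]
    - [[3.1,-18.4,-12.5],[0,0,0],0]

```text
time: 33.6
tool_pos: [0.5031, -0.3114, 0.1948]
ee_rot: [-3.14, -0.001, 3.054]
wrist_force: [-0.0, -0.1, -1.8]
width: 0.0317
```

apply_moves:
  moves:
    - [[0,0,0],[0,0,0],0]
    - [[0,0,0],[0,0,0],0]
    - [[0,0,2],[0,0,0],0]
    - [[0,0,4],[0,0,0],0]
    - [[0,0,6],[0,0,0],0]
    - [[0,0,8],[0,0,0],0]
    - [[0,0,9],[0,0,0],0]
    - [[0,0,9],[0,0,0],0]
    - [[0,0,9],[0,0,0],0]
    - [[0,0,9],[0,0,0],0]

```text
time: 34.43
tool_pos: [0.5055, -0.3073, 0.1071]
ee_rot: [-3.14, 0.002, 3.061]
wrist_force: [0.2, 0.1, -1.2]
width: 0.0313
```

Run:
```python
from h import *
from bench import optics
cv2.imwrite("pics/w17.png",optics.snapshot("wrist")[:,:,::-1]); plan(.5033,-.309,.0555,3.05)
```

```text
t 34.48 pos [ 0.5056 -0.3076  0.1075] rot [-3.14e+00  3.00e-03  3.06e+00] F [ 1.  -0.2 -1.3] w 0.0317
shift cm [ 0.23 -0.15  5.2 ] turn [-0.002  0.003  0.01 ]
```

View pics/w17.png

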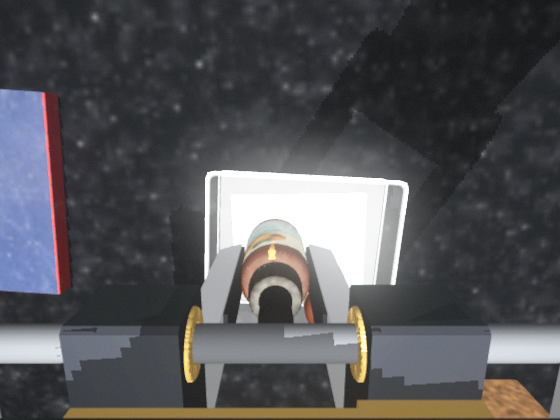

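The bottle is over the tray's near-right quarter, well clear of dropper_a. Lowering it to release.

apply_moves:
  moves:
    - [[0.2,-0.1,1],[0,0,0],0]
    - [[0.2,-0.1,2],[0,0,0],0]
    - [[0.2,-0.1,3],[0,0,0],0]
    - [[0.2,-0.1,4],[0,0,0],0]
    - [[0.2,-0.1,4.8],[0,0,0],0]
    - [[0.2,-0.1,5.1],[0,0,0],0]
    - [[0.2,-0.1,5.1],[0,0,0],0]
    - [[0.2,-0.1,5.1],[0,0,0],0]
    - [[0.2,-0.1,5.1],[0,0,0],0]
    - [[0.2,-0.1,5.1],[0,0,0],0]

```text
time: 35.32
tool_pos: [0.5024, -0.3081, 0.0543]
ee_rot: [3.141, -0.0, 3.06]
wrist_force: [0.3, -0.4, -0.7]
width: 0.0318
```

apply_moves:
  moves:
    - [[0,0,0.1],[0,0,0],0]
    - [[0,0,0.1],[0,0,0],0.4]
    - [[0,0,0.1],[0,0,0],0.5]
    - [[0,0,0.1],[0,0,0],0.55]
    - [[0,0,0.1],[0,0,0],0.55]
    - [[0,0,0.1],[0,0,0],0.55]
    - [[0,0,-2],[0,0,0],0.55]
    - [[0,0,-5],[0,0,0],0.55]
    - [[0,0,-9],[0,0,0],0.6]
    - [[0,0,-13],[0,0,0],0.6]

```text
time: 36.15
tool_pos: [0.5016, -0.3075, 0.1848]
ee_rot: [3.14, -0.002, 3.06]
wrist_force: [0.9, -0.1, -0.6]
width: 0.056
```

apply_moves:
  moves:
    - [[1,0,-3],[0,0,0],0.6]
    - [[4,0,-4],[0,0,0],0.6]
    - [[8,0,-4],[0,0,0],0.6]
    - [[12,0,-4],[0,0,0],0.6]
    - [[12,0,-4],[0,0,0],0.6]
    - [[12,0,-4],[0,0,0],0.6]
    - [[12,0,-4],[0,0,0],0.6]
    - [[12,0,-4],[0,0,0],0.6]
    - [[12,0,-4],[0,0,0],0.6]
    - [[12,0,-4],[0,0,0],0.6]

```text
time: 36.98
tool_pos: [0.3838, -0.2984, 0.2242]
ee_rot: [3.141, -0.0, 3.061]
wrist_force: [-0.5, 0.6, 0.6]
width: 0.0568
```

Run:
```python
from h import *
from bench import optics
for n in ("scene","top"): cv2.imwrite(f"pics/{n}18.png",optics.snapshot(n)[:,:,::-1])
cv2.imwrite("pics/s18z.png",cv2.resize(cv2.imread("pics/scene18.png")[140:360,120:390],None,fx=2.7,fy=2.7))
cv2.imwrite("pics/t18z.png",cv2.resize(cv2.imread("pics/top18.png")[120:270,130:425],None,fx=2.7,fy=2.7))
plan(.5,-.3,.2)
```

```text
t 37.08 pos [ 0.3835 -0.2983  0.2242] rot [ 3.141 -0.     3.061] F [ 0.4  0.2 -0.1] w 0.0566
shift cm [-11.63   0.78   2.41] turn [ 0.001 -0.     0.011]
```

View pics/s18z.png

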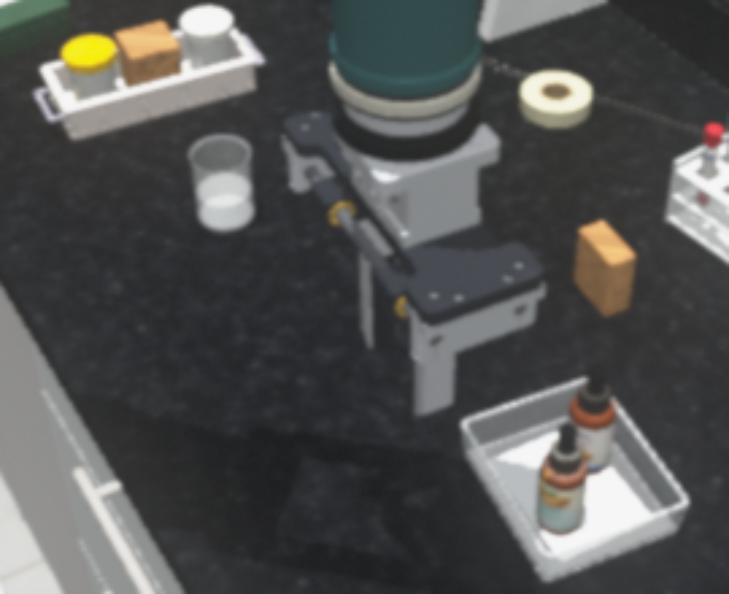

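View pics/t18z.png

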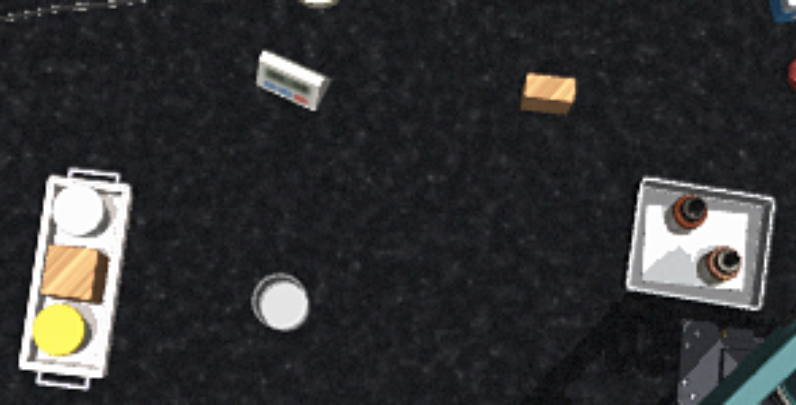

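The carrier holds white cup, block and yellow cup in line at (79,210), (74,273) and (60,330) in the top crop. Both droppers stand in the tray at (688,212) and (720,264), and the bystanders look unmoved. I'll run a numeric check, then hand in.

Run:
```python
from h import *
from bench import optics,job
c=optics.get_calibration("top")
f=lambda p:np.array(p)/2.7+[130-.3,120-.3]
C=np.array([.4775,.3258]);T=np.array([.5282,-.292])
def loc(p,z,o,a):
    d=cast(c,f(p),z)[0][:2]-o; ca,sa=np.cos(a),np.sin(a); return np.round([ca*d[0]+sa*d[1],-sa*d[0]+ca*d[1]],4)
a=np.radians(-4.8); b=np.radians(-8.2)
print('white',loc((79,210),.0685,C,a),'yel',loc((60,330),.0685,C,a),'blk',loc((72.5,272),.065,C,a))
print('da',loc((688,212),.08,T,b),'db',loc((720,264),.08,T,b))
d=cv2.absdiff(cv2.imread("pics/top0.png"),cv2.imread("pics/top18.png")).max(2)
for n,(u,v) in dict(thin=(333,155),beaker=(233,232),timer=(238,150)).items(): print(n,(d[v-14:v+14,u-14:u+14]>40).sum())
job.close_job()
```

```text
white [ 0.0622 -0.0023] yel [-0.055  -0.0011] blk [ 0.0019 -0.004 ]
da [0.0205 0.0251] db [-0.0241 -0.0121]
thin 0
beaker 0
timer 0
the job is handed in; nothing more can be done
```

The job is handed in after about 37 s of the 138 s allowed, and my last checks found nothing out of place. No verdict was reported.

- **Carrier:** both cups stand in it, white at x ≈ +0.062 m and yellow at x ≈ −0.055 m in its frame. I then lowered the wide block between them, at x ≈ +0.002 m. All three are within about 4 mm of the centre line.
- **Tray:** both dropper bottles stand upright, at about (0.021, 0.025) m and (−0.024, −0.012) m in its frame.
- **Bystanders:** the image areas round the thin block, beaker and timer show no change between the first and last top pictures.
- **Robot:** the gripper is empty and clear of everything at 0.22 m. The wrist force never read above about 4 N.

One disagreement: both cameras measured the carrier's rim 5 to 8 mm wider than its stated 76 mm. I worked from its midline, which agreed between views to about 2–3 mm. That is well inside the tolerance.

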